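Pack the terrain box and drop its lid shut

ROBOT

A 7-joint arm with a two-finger parallel gripper is mounted at the origin on the work surface. World frame = base frame: x ahead of the robot, y to its left, z up, the work surface at z = 0. Lengths are in m, angles in rad, forces in N, time in s.
With the tool pointing down it reaches from about 0.4 to 0.85 m from the base axis. Payload 4.4 kg.
Tool frame: the origin (TCP) lies on the front face of the gripper's body, between the roots of the fingers; the fingertips stand 97 mm ahead of it and the grasp point (between the pads) lies 78 mm ahead of it (finger_overhang is the distance from the TCP to the fingertips, in m); z points along the fingers, y is the direction in which the jaws open and shut (so a half turn about z gives the same grasp; the last joint's range is limited). The gripper opens to 94 mm and grips with 3 to 60 N. Pads are 16 mm wide; open, the fingers measure 119 mm over their backs; the gripper's body (75 mm by 177 mm) begins 78 mm behind the grasp point.
Start: joints at [1.145, 0.628, 0.038, 1.517, -0.027, 0.996, -0.02], TCP at [0.229, -0.608, 0.303] pointing down, gripper open.
Joint ranges: [-3.06, 3.06], [-0.37, 2.12], [-1.25, 1.32], [0.18, 2.47], [-1.1, 4.24], [0.23, 1.98], [-2.94, 2.94]. Speed limits (rad/s): [2.57, 2.57, 3.14, 3.14, 3.14, 3.14, 3.14].

INTERFACE

Orientations are given as [roll, pitch, yaw] about the fixed x, y, z axes, in that order (R = Rz(yaw) Ry(pitch) Rx(roll)).
In Python, from station import sense, snapshot, finish_job, finger_overhang gives the robot as it stands. The module is installed in compiled form; this text tells all that it offers.
- The arm moves only by the shell command python3 -m handwheel 'ROWS'. ROWS is JSON, a list of rows, each a list of 7 numbers: the shift along the world's x, y, z in m, then the turn, a rotation vector about the world's x, y, z in degrees, then the finger opening in m, from 0 to 0.094. In form: [[tx, ty, tz, rx, ry, rz, fingers], ...]. A call has 1 to 12 rows; each row shifts and turns the pose as measured when the row begins; what a row does not reach is not made up. A row lasts 1/8 s, in which the tool goes at most 62.5 mm and 10.7 degrees, less where a joint would pass 70% of its speed; a pose out of reach is approached as far as the arm can. A call is refused whole if a number of a shift passes 0.0625 or a number of a turn 10.7, either way. A call with a gripper value outside its range is refused whole. The fingers move at their own pace and stop on an object; the grip force is fixed at half the most. Time passes only in rows, so rows that do not move let the fingers close. It gives the time, the measured TCP pose, the force and the opening at its end, in the units of the state.
- sense(): the state, without advancing time (a new reading comes with each control period).
- snapshot(name): name is "scene" or "top"; returns a dict with "image" (480x640x3 uint8, red, green, blue), "fx", "fy", "cx", "cy" (pixels), "world_to_cam" (4x4, takes a point from world to camera coordinates). Camera axes: x right, y down, z forward; pixel columns grow to the right and rows downward; lengths in m; the calibration is good to about 2 mm. A picture is of the moment at which its call begins. There is no depth.
- finish_job(): hands the job in, once; it reports no verdict.
The state is a dict: "time": time; "joints": joint angles; "qd": joint speeds; "joint_efforts": joint torques, N m; "tcp_pos": TCP position; "tcp_rot": TCP orientation; "contact_force": force on the tool from outside, world axes, zero at the start; "ft_torque": the same for the moment, N m; "gripper_width": finger opening in m.
Only numpy, scipy, OpenCV 4.12 (cv2) and the standard library are available. Lean on these libraries where they do the work, as an engineer would, in place of code of your own. Each camera call takes 0.05 s, during which the arm holds its last target. There are 200 camera calls.

TASK

Pack the game terrain away: first lift the square swamp tile out of its sloping stand and put it on edge in the narrow compartment of the open dovetailed box, then stand the watchtower upright in the box's wide compartment. Then push the leaning lid past upright and leave it to fall shut by its own weight, without guiding it down, and last set the twist-cap jar gently upright on the middle of the closed lid to weigh it down. Do not tip the jar over on the way, and leave the rook and the clamp where they are.

Things in the scene. Friction and masses are not known exactly. Their poses are not given: they have to be found in the camera images.
- box: Open dovetailed wooden box, fixed to the table: outside 226 mm (its x) by 150 mm (its y) by 125 mm high, walls and floor 8 mm. Origin: centre of its underside, z up. A 6 mm divider along its y, 95 mm tall from the inner floor, parts it into a narrow compartment on the robot's side (-x) and a wide one (+x). The lid is hinged on the top of its +y wall.
- narrow (a point): Centre of the floor of the narrow compartment, 8 mm above the table: 64 mm along box x, 134 mm along box y.
- wide (a point): Centre of the floor of the wide compartment, 8 mm above the table: 140 mm along box x, 134 mm along box y.
- hinge (a point): Middle of the lid's hinge line, which runs along box x, at box (0, +75, 125 mm).
- lid (a joint): Lid angle: 0 shut, 1.57 upright, up to 1.95 fully open (it starts here), leaning outwards to box +y on its stop, free edge 265 mm above the table and about 65 mm beyond the +y wall. Plain board 226 x 150 x 10 mm, 0.3 kg, no latch, hardly any friction. Pushed from the outer (+y) side past upright it falls shut by itself in about a second. Shut, its top is at 135 mm.
- lid_mid (a point): Centre of the lid's outer face (the top face when shut); moves with the lid. With the lid shut it is at box (0, 0, 135 mm).
- stand: Plywood stand fixed to the table, base 130 x 120 x 12 mm, with a slot leaning 35 degrees from vertical, its top towards the stand's -x (the robot). Origin: centre of its underside. The cheeks are 100 mm wide (116 mm over the side plates); the back one, under the tile, covers the tile's lowest 50 mm, the front one its lowest 30 mm; 4 mm of play.
- tile: Square green resin swamp tile, a plate 14 mm thick (its x), 110 mm wide (its y) and 100 mm tall (its z), about 0.17 kg, flat relief on one face. Origin: centre of its lower edge face; its z runs in the plate's plane up towards the free upper edge. It starts in the stand's slot, leaning 35 degrees, with the upper 50 mm free on both faces: draw it out along its own z.
- tile_mid (a point): Centre of the tile's plate, 50 mm above its lower edge.
- tower: Blue plastic watchtower 108 mm tall, standing loose, about 0.11 kg. Square: foot 54 x 54 x 12 mm, shaft 40 x 40 mm, and a square cabin 54 x 54 mm from 68 to 100 mm high with small battlements above. Origin: centre of its underside; z up; x and y square to its sides.
- jar: Closed glass jar with a twist cap, standing loose: about 58 mm across, 100 mm tall, about 0.22 kg. Origin: centre of its underside; z up.
- rook: White plastic chess rook, 86 mm tall, foot 54 mm across; origin at the centre of its underside. A bystander. Rook, tower and jar stand in three places that are dealt anew each time.
- clamp: Stainless steel bar clamp lying flat, about 150 x 60 mm, 14 mm high; origin at its middle. A bystander.
Things that resemble listed ones, but are neither listed nor needed, are in the scene too. Of the things that look like the tower, the middle-sized one is meant.

How it is judged:
On the way, in this order (a step that is already met when the one before it is completed fails the run):
1. the tile stands released in the narrow compartment (x of tile_mid in the frame of box between -0.107 and -0.039 m and y of tile_mid in the frame of box between -0.035 and 0.035 m and z of tile_mid in the frame of box between 0.02 and 0.075 m and contact force between each of the fingers, the arm and tile below 0.1 N), for 0.2 s.
2. the tower stands upright and released in the wide compartment (x of tower in the frame of box between -0.035 and 0.105 m and y of tower in the frame of box between -0.067 and 0.067 m and z of tower in the frame of box below 0.016 m and angle between tower's own z axis and vertical below 0.15 rad and contact force between each of the fingers, the arm and tower below 0.1 N), for 0.2 s.
3. the lid is past upright and falling, with the robot not touching the box or lid (value of joint lid between 0.1 and 1.3 rad and velocity of joint lid below -0.1 rad/s and contact force between each of the fingers, the arm and box below 0.1 N), for 0.1 s.
4. the lid is shut (value of joint lid below 0.04 rad), for 0.2 s.
5. the jar stands released on the middle of the shut lid (horizontal distance between jar and lid_mid below 0.035 m and angle between jar's own z axis and vertical below 0.1 rad and z of jar in the frame of box between 0.128 and 0.141 m and value of joint lid below 0.04 rad and contact force between each of the fingers, the arm and jar below 0.1 N), for 0.2 s.
At the end, for the whole second after the job is handed in: The tile is inside the narrow compartment and the tower stands upright (within 0.15 rad) on the floor of the wide one; the lid is shut (within 0.04 rad); the jar stands released, upright (within 0.1 rad) and at rest on the lid, within 35 mm of its middle (all of step 5 and x of tile_mid in the frame of box between -0.107 and -0.039 m and y of tile_mid in the frame of box between -0.035 and 0.035 m and z of tile_mid in the frame of box between 0.02 and 0.075 m and x of tower in the frame of box between -0.035 and 0.105 m and y of tower in the frame of box between -0.067 and 0.067 m and z of tower in the frame of box below 0.016 m and angle between tower's own z axis and vertical below 0.15 rad and linear speed of jar below 0.02 m/s); the robot touches nothing.
It fails at once if the rook is knocked over or moved by more than 30 mm (distance of rook from where it was at the start of the episode above 0.03 m or angle between rook's own z axis and vertical above 0.5 rad).
It fails at once if the clamp is moved by more than 30 mm (distance of clamp from where it was at the start of the episode above 0.03 m).
It fails at once if the jar is tipped over (angle between jar's own z axis and vertical above 0.8 rad).
It fails at once if the jar is banged down on the lid (over 60 N) (contact force between jar and box above 60 N).
It also fails if it takes over 72 s, if anything falls off the work surface, if the arm or the gripper's body presses on something with over 40 N, if the wrist force passes 120 N, or if a joint passes its speed limit or range.

## Working session

There is one attempt and no reset: what is moved stays moved. The work goes in short steps, Python scripts to look and compute and a shell command to move; the robot and the scene stay as the last step left them, time stands still between calls to the robot, and variables do not carry over. Pictures are saved under pics/ and viewed, about 8 in all and at most 12, crops included, and the job is handed in when it is done.

```bash
mkdir -p pics; cat > h.py <<'E'
import numpy as np, cv2, json
from station import sense, snapshot
def snap(n,f):
    s=snapshot(n); cv2.imwrite(f'pics/{f}.png',s['image'][:,:,::-1]); np.savez(f'pics/{n}_cal.npz',**{k:v for k,v in s.items() if k!='image'}); return s
def cal(n):
    d=np.load(f'pics/{n}_cal.npz'); return d
def pix2w(n,u,v,z):
    d=cal(n); M=d['world_to_cam']; R=M[:3,:3];t=M[:3,3]
    r=R.T@np.array([(u-d['cx'])/d['fx'],(v-d['cy'])/d['fy'],1]); c=-R.T@t
    return c+r*(z-c[2])/r[2]
def w2pix(n,P):
    d=cal(n); M=d['world_to_cam']; p=np.atleast_2d(P)@M[:3,:3].T+M[:3,3]
    return np.c_[d['fx']*p[:,0]/p[:,2]+d['cx'],d['fy']*p[:,1]/p[:,2]+d['cy']]
E
python3 - <<'E'
from h import *
for n in('scene','top'):
    s=snap(n,n+'0'); M=s['world_to_cam']; print(n,s['fx'],-M[:3,:3].T@M[:3,3],M[2,:3])
print(sense())
E
```

```text
scene 493.6734534570554 [1.19810834 0.01905102 0.85736795] [-0.63138499 -0.0625926  -0.7729393 ]
top 498.1315874505932 [ 0.38960756 -0.06679042  1.08701882] [ 0.19449731 -0.00400518 -0.98089487]
{'time': 0.1, 'joints': array([ 1.14518287,  0.629223  ,  0.03841842,  1.51823691, -0.02701152,
        0.99628896, -0.02000764]), 'qd': array([-0.0010655 , -0.00127919,  0.00043218, -0.00265841,  0.0002427 ,
        0.00163489,  0.00097836]), 'joint_efforts': array([ 4.00776073e-03, -5.50789618e+01,  1.14781771e+00, -1.87117714e+01,
       -5.21016482e-02,  1.91792630e-02,  9.02470333e-05]), 'tcp_pos': array([ 0.22876363, -0.60796559,  0.30187525]), 'tcp_rot': array([-3.13995312e+00, -1.11469583e-05,  3.59821554e-01]), 'contact_force': array([-0.08684533, -0.67598707, -0.45808938]), 'ft_torque': array([-0.0042513 , -0.04375924,  0.01298169]), 'gripper_width': 0.09413365549578469}
```

View pics/scene0.png

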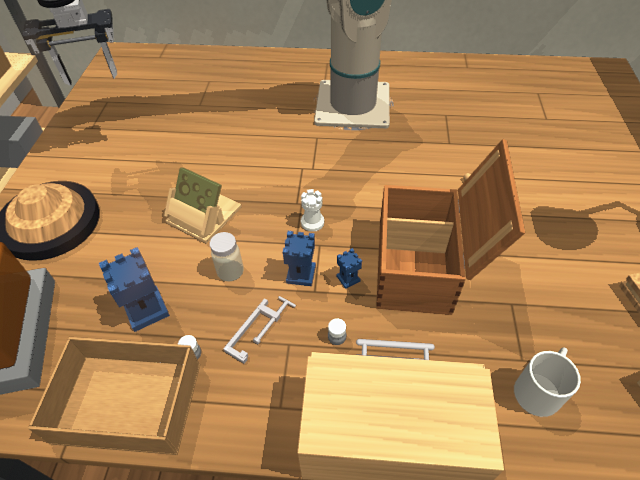

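View pics/top0.png

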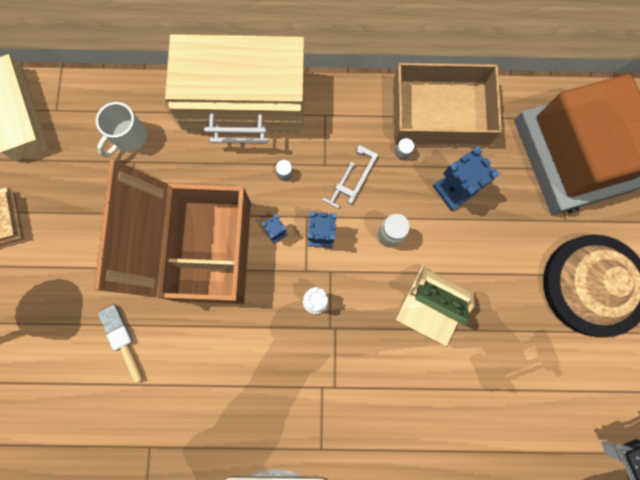

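The scene view shows the box at (420,250), the tile in its stand at (195,195), the jar at (227,255), the middle tower at (299,258), the rook at (312,208) and the clamp at (258,328). The top view shows the same items, with the box at (205,243), tile at (443,300), jar at (395,230), tower at (321,228) and rook at (315,300). Next I'll make rough poses and overlay wireframes.

```bash
cat > m.py <<'E'
from h import *
def boxpts(c,yaw,sx,sy,z0,z1):
    R=np.array([[np.cos(yaw),-np.sin(yaw)],[np.sin(yaw),np.cos(yaw)]])
    q=np.array([[-1,-1],[1,-1],[1,1],[-1,1]])*[sx/2,sy/2]@R.T+c[:2]
    return np.r_[np.c_[q,[z0]*4],np.c_[q,[z1]*4]]
E=[(0,1),(1,2),(2,3),(3,0),(4,5),(5,6),(6,7),(7,4),(0,4),(1,5),(2,6),(3,7)]
def draw(im,n,P,col,k,o):
    p=((w2pix(n,P)-o+.5)*k-.5); 
    for a,b in E: cv2.line(im,tuple(np.int32(p[a]*16)),tuple(np.int32(p[b]*16)),col,1,cv2.LINE_AA,4)
def tilepts(c,yaw,z0):  # lower edge centre c, heading yaw, lean 35deg top toward -x
    s,cc=np.sin(np.radians(35)),np.cos(np.radians(35))
    hx=np.array([np.cos(yaw),np.sin(yaw),0]); hy=np.array([-np.sin(yaw),np.cos(yaw),0])
    zz=-s*hx+cc*np.array([0,0,1]); xx=cc*hx+s*np.array([0,0,1])
    o=np.array([c[0],c[1],z0])
    return np.array([o+xx*a*.007+hy*b*.055+zz*d for d in(0,.1) for a,b in((-1,-1),(1,-1),(1,1),(-1,1))])
E
python3 - <<'E'
from m import *
t=lambda u,v,z:print((u,v,z),pix2w('top',u,v,z).round(4))
print('box');[t(*p,.125) for p in((244,187),(167,184),(243,302),(163,298))]
s=lambda u,v,z:print('s',(u,v,z),pix2w('scene',u,v,z).round(4))
[s(*p,.125) for p in((386,188),(453,190),(379,273),(462,279))]
print('tower');t(322,222,.108);s(300,239,.108);print([t(*p,.0)for p in((308,247),(335,247))])
print('jar');t(396,226,.1);s(223,241,.1)
print('rook');t(315,299,.086)
print('tile top corners, z~.1');t(418,285,.1);t(468,314,.1);s(178,169,.1);s(221,186,.1)
for n,(x0,y0,w,h) in dict(scene=(155,130,380,190),top=(95,150,400,200)).items():
    im=cv2.imread(f'pics/{n}0.png')[y0:y0+h,x0:x0+w]; cv2.imwrite(f'pics/c_{n}.png',cv2.resize(im,(800,800*h//w),interpolation=cv2.INTER_CUBIC))
a=cv2.imread('pics/c_scene.png');b=cv2.imread('pics/c_top.png')
E
```

```text
box
(244, 187, 0.125) [0.6748 0.0735 0.125 ]
(167, 184, 0.125) [0.6785 0.228  0.125 ]
(243, 302, 0.125) [0.4461 0.0658 0.125 ]
(163, 298, 0.125) [0.4514 0.2192 0.125 ]
s (386, 188, 0.125) [0.4595 0.0834 0.125 ]
s (453, 190, 0.125) [0.4558 0.2215 0.125 ]
s (379, 273, 0.125) [0.677  0.0707 0.125 ]
s (462, 279, 0.125) [0.6793 0.2183 0.125 ]
tower
(322, 222, 0.108) [ 0.6093 -0.084   0.108 ]
s (300, 239, 0.108) [ 0.5947 -0.0827  0.108 ]
(308, 247, 0.0) [ 0.5763 -0.0556  0.    ]
(335, 247, 0.0) [ 0.5773 -0.1153  0.    ]
[None, None]
jar
(396, 226, 0.1) [ 0.6052 -0.2344  0.1   ]
s (223, 241, 0.1) [ 0.6042 -0.2353  0.1   ]
rook
(315, 299, 0.086) [ 0.4564 -0.0722  0.086 ]
tile top corners, z~.1
(418, 285, 0.1) [ 0.4862 -0.276   0.1   ]
(468, 314, 0.1) [ 0.4308 -0.3728  0.1   ]
s (178, 169, 0.1) [ 0.406 -0.38   0.1  ]
s (221, 186, 0.1) [ 0.4527 -0.2717  0.1   ]
```

View pics/c_top.png

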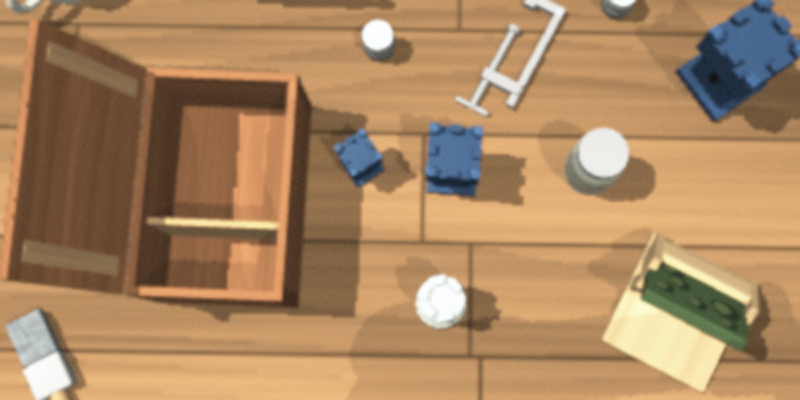

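View pics/c_scene.png

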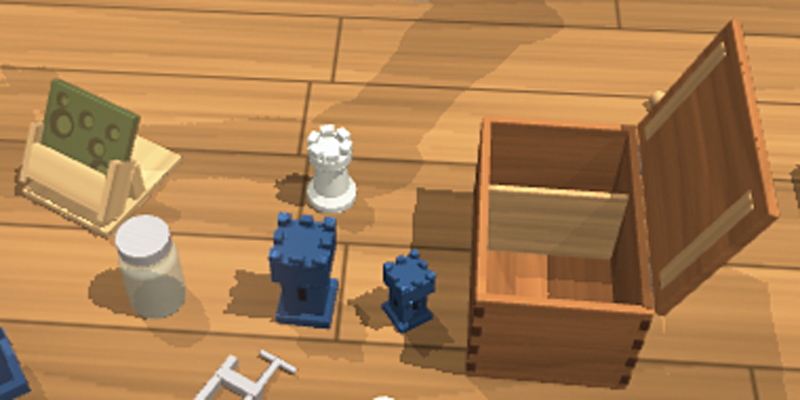

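```bash
cat > fit.py <<'E'
from m import *
from scipy.optimize import least_squares as LS
def T(x,y): return ('top',95+x/2-.25,150+y/2-.25)
k=800/380
def S(x,y): return ('scene',155+(x+.5)/k-.5,130+(y+.5)/k-.5)
def fit(f,obs,x0):
    g=lambda p:np.concatenate([w2pix(o[0],f(p)[i])[0]-o[1:] for i,o in obs])
    r=LS(g,x0,loss='soft_l1'); return r.x,np.abs(r.fun).round(1)
fb=lambda p:boxpts(p[:2],p[2],.226,.15,0,.125)
box=fit(fb,[(4,T(283,301)),(5,T(298,77)),(6,T(147,68)),(7,T(132,294)),(4,S(485,117)),(5,S(472,304)),(6,S(652,314)),(7,S(637,126))],[.56,.147,0])
ft=lambda p:np.r_[boxpts(p[:2],p[2],.054,.054,0,.012),boxpts(p[:2],p[2],.054,.054,.068,.107)]
tow=fit(ft,[(13,T(481,126)),(14,T(428,126)),(0,T(475,195)),(3,T(427,193)),(1,S(279,322)),(2,S(333,327)),(12,S(279,214)),(15,S(335,217))],[.6,-.083,0])
fj=lambda p:np.array([[*p[:2],.1]])
jar=fit(fj,[(0,T(603,155)),(0,S(144,231))],[.6,-.23])
rook=fit(lambda p:np.array([[*p[:2],.086]]),[(0,T(442,299)),(0,S(330,138))],[.45,-.07])
fl=lambda p:tilepts(p[:2],p[2],p[3])
tile=fit(fl,[(7,T(640,298)),(4,T(743,346)),(6,T(643,288)),(5,T(748,335)),(4,S(55,77)),(7,S(140,109)),(5,S(52,81)),(6,S(137,113))],[.5,-.32,-.4,.015])
E
python3 - <<'E'
from fit import *
for n in('box','tow','jar','rook','tile'): print(n,globals()[n][0].round(4),globals()[n][1])
out=[]
for n,(x0,y0,w,h) in dict(scene=(155,140,380,150),top=(95,170,400,180)).items():
    k2=800/w; im=cv2.resize(cv2.imread(f'pics/{n}0.png')[y0:y0+h,x0:x0+w],(800,int(k2*h)),interpolation=cv2.INTER_CUBIC); o=np.array([x0,y0])
    draw(im,n,fb(box[0]),(255,255,0),k2,o)
    P=ft(tow[0]);draw(im,n,P[:8],(0,255,255),k2,o);draw(im,n,P[8:],(0,255,255),k2,o)
    draw(im,n,fl(tile[0]),(0,0,255),k2,o)
    a=np.linspace(0,6.28,13)[:-1]
    draw(im,n,boxpts(jar[0],0,.04,.04,0,.1),(255,0,255),k2,o)
    out.append(im[:300] if n=='scene' else im[:300])
cv2.imwrite('pics/ov.png',np.vstack(out))
E
```

```text
box [ 0.5645  0.1512 -0.0264] [0.2 0.2 0.4 1.6 1.2 0.1 2.9 0.1 1.1 0.8 1.5 1.7 0.3 0.3 0.7 0.2]
tow [ 0.6025 -0.0836 -0.0089] [0.1 0.1 0.1 0.7 0.5 0.6 0.1 1.  0.  1.  0.1 0.4 0.  0.4 0.5 0.2]
jar [ 0.6018 -0.2352] [0.2 0.4 0.2 0.6]
rook [ 0.4553 -0.0739] [0.1 0.3 0.1 0.6]
tile [ 0.4932 -0.3389 -0.4073  0.037 ] [1.2 0.4 0.2 0.  0.3 0.3 1.1 0.1 1.5 0.3 1.9 1.1 1.2 1.1 0.4 0.1]
```

View pics/ov.png

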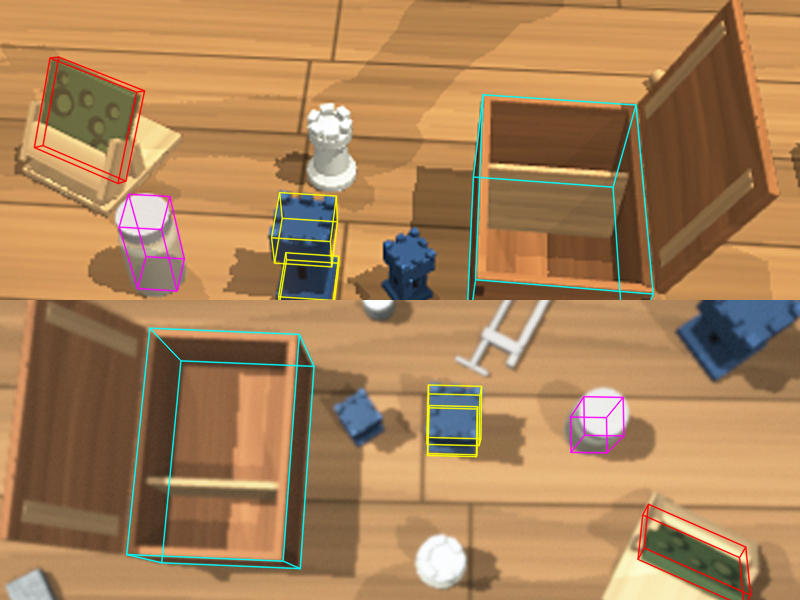

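The wireframes fit the box, tower, tile and jar within about 2 px. Box at (0.5645, 0.1512), tower (0.6025, -0.0836), jar (0.602, -0.235), and tile yaw -23.3° with its lower edge at (0.493, -0.339, 0.037). Next is the tile approach.

```bash
cat > go.py <<'E'
from h import *
from scipy.spatial.transform import Rotation as Ro
def go(pos,R,smax=.055,rmax=9.5):
    s=sense(); C=Ro.from_euler('xyz',s['tcp_rot'])
    d=np.array(pos)-s['tcp_pos']; r=np.degrees((R*C.inv()).as_rotvec())
    n=int(max(np.ceil(np.linalg.norm(d)/smax),np.ceil(np.linalg.norm(r)/rmax),1))
    print('t',round(s['time'],2),'tcp',s['tcp_pos'].round(4),'F',s['contact_force'].round(1),'w',round(s['gripper_width'],4),'q',s['joints'].round(2))
    print('total',d.round(4),r.round(1),'n',n,'row',(d/n).round(4).tolist(),(r/n).round(2).tolist())
BY=-.026; BC=np.array([.5645,.1512])
def box(x,y,z):
    c,s=np.cos(BY),np.sin(BY); return np.array([BC[0]+c*x-s*y,BC[1]+s*x+c*y,z])
def down(yaw): return Ro.from_euler('xyz',[np.pi,0,yaw])
ty=-.4073; hx=np.array([np.cos(ty),np.sin(ty),0]); hy=np.array([-np.sin(ty),np.cos(ty),0]); Z=np.array([0,0,1.])
s35,c35=np.sin(np.radians(35)),np.cos(np.radians(35))
zt=-s35*hx+c35*Z; TL=np.array([.4932,-.3389,.037])
RT=Ro.from_matrix(np.c_[hy,c35*hx+s35*Z,-zt])
E
python3 -c "
from go import *
go(TL+.25*zt,RT)"
```

```text
t 0.1 tcp [ 0.2288 -0.608   0.3019] F [-0.1 -0.7 -0.5] w 0.0941 q [ 1.15  0.63  0.04  1.52 -0.03  1.   -0.02]
total [ 0.1328  0.3259 -0.0601] [-26.1 -24.9  44.6] n 7 row [0.019, 0.0466, -0.0086] [-3.73, -3.55, 6.37]
```

```bash
python3 -m handwheel '[[0.019,0.0466,-0.004,-3.73,-3.55,6.37,0.05],[0.019,0.0466,-0.004,-3.73,-3.55,6.37,0.05],[0.019,0.0466,-0.004,-3.73,-3.55,6.37,0.05],[0.019,0.0466,-0.004,-3.73,-3.55,6.37,0.05],[0.019,0.0466,-0.004,-3.73,-3.55,6.37,0.05],[0.019,0.0466,-0.004,-3.73,-3.55,6.37,0.05],[0.019,0.0466,-0.004,-3.73,-3.55,6.37,0.05],[0,0,0,0,0,0,0.05]]'
python3 -c "
from go import *
go(TL+.25*zt,RT)
print(sense()['tcp_rot'])"
```

```text
time: 1.1
tcp_pos: [0.3341, -0.3551, 0.2826]
tcp_rot: [2.722, -0.086, 0.99]
contact_force: [0.6, -0.2, -0.4]
gripper_width: 0.0499
t 1.1 tcp [ 0.3341 -0.3551  0.2826] F [ 0.6 -0.2 -0.4] w 0.0499 q [ 0.88  0.34 -0.01  2.26 -0.87  0.24  1.09]
total [ 0.0275  0.073  -0.0408] [-9.5 -7.3  9.4] n 2 row [0.0137, 0.0365, -0.0204] [-4.76, -3.65, 4.7]
[ 2.72170228 -0.08602984  0.99041579]
```

```bash
python3 - <<'E'
from go import *
import itertools
s=sense(); J=[(np.array([1.14518287,.629223,.03841842,1.51823691,-.02701152,.99628896,-.02000764]),np.array([.22876,-.60797,.30188]),np.array([-3.1399531,-1.1e-5,.3598216])),(s['joints'],s['tcp_pos'],s['tcp_rot'])]
print(J[1])
np.savez('pics/states.npz',q=[j[0] for j in J],p=[j[1] for j in J],r=[j[2] for j in J])
res=[]
for sg in itertools.product([1,-1],repeat=7):
  Rs=[]
  for q,p,r in J:
    R=Ro.identity()
    for a,qq,g in zip('zyzyzyz',q,sg): R=R*Ro.from_euler(a,g*qq)
    Rs.append((R,Ro.from_euler('xyz',r)))
  # R_true = B * R * T ; B rot about z by b
  for b in np.linspace(-np.pi,np.pi,73)[:-1]:
    B=Ro.from_euler('z',b)
    T=[(B*R).inv()*t for R,t in Rs]
    res.append(((T[0].inv()*T[1]).magnitude(),sg,round(b,3),T[0].as_rotvec().round(2)))
res.sort(key=lambda t:t[0])
for r in res[:12]: print(r)
E
```

```text
(array([ 0.87796975,  0.34050303, -0.01345759,  2.25712723, -0.87421801,
        0.24464375,  1.0901917 ]), array([ 0.33405508, -0.35508575,  0.28262097]), array([ 2.72170228, -0.08602984,  0.99041579]))
(1.5570371557237272e-07, (-1, -1, -1, -1, -1, -1, -1), np.float64(-3.142), array([-0.  , -0.  , -1.57]))
(1.5570371560120773e-07, (-1, 1, -1, 1, -1, 1, -1), np.float64(0.0), array([ 0.  , -0.  ,  1.57]))
(0.03719922700224229, (-1, 1, -1, 1, -1, 1, -1), np.float64(0.087), array([-0.  ,  0.  ,  1.66]))
(0.03719922700224238, (-1, -1, -1, -1, -1, -1, -1), np.float64(-3.054), array([ 0.  ,  0.  , -1.48]))
(0.03719951853871294, (-1, 1, -1, 1, -1, 1, -1), np.float64(-0.087), array([ 0.  , -0.  ,  1.48]))
(0.03719951853871301, (-1, -1, -1, -1, -1, -1, -1), np.float64(3.054), array([-0.  , -0.  , -1.66]))
(0.07433099558336227, (-1, 1, -1, 1, -1, 1, -1), np.float64(0.175), array([-0.  ,  0.  ,  1.75]))
(0.07433099558336227, (-1, -1, -1, -1, -1, -1, -1), np.float64(-2.967), array([ 0. ,  0. , -1.4]))
(0.0743312863247612, (-1, -1, -1, -1, -1, -1, -1), np.float64(2.967), array([-0.  , -0.  , -1.75]))
(0.07433128632476133, (-1, 1, -1, 1, -1, 1, -1), np.float64(-0.175), array([ 0. , -0. ,  1.4]))
(0.093956920464193, (-1, -1, 1, -1, -1, -1, -1), np.float64(-3.054), array([-0.04, -0.03, -1.42]))
(0.09395692046419302, (-1, 1, 1, 1, -1, 1, -1), np.float64(0.087), array([ 0.03, -0.04,  1.72]))
```

```bash
cat > kin.py <<'E'
from go import *
from scipy.optimize import least_squares
LO=np.array([-3.06,-.37,-1.25,.18,-1.1,.23,-2.94]);HI=np.array([3.06,2.12,1.32,2.47,4.24,1.98,2.94])
AX='zyzyzyz';SG=[-1,1,-1,1,-1,1,-1]
def rots(q):
    R=Ro.identity();o=[]
    for a,g,x in zip(AX,SG,q): R=R*Ro.from_euler(a,g*x); o.append(R)
    return o
def basis(q):
    o=rots(q); z=np.array([0,0,1.]);x=np.array([1.,0,0])
    return np.c_[z,o[1].apply(z),o[3].apply(z),o[5].apply(z)],np.c_[o[3].apply(x),o[5].apply(x)]
def rot(q): return rots(q)[-1]*Ro.from_euler('z',np.pi/2)
E
python3 - <<'E'
from kin import *
d=np.load('pics/states.npz')
A=np.vstack([basis(q)[0] for q in d['q']]);b=np.concatenate(d['p'])
x,*_=np.linalg.lstsq(A,b,rcond=None);print(x,A@x-b)
A2=np.vstack([np.c_[basis(q)] for q in d['q']]); x,*_=np.linalg.lstsq(A2,b,rcond=None);print(x,A2@x-b)
E
```

```text
[0.30531657 0.55879762 0.38932275 0.24055682] [ 0.02793659  0.0056157   0.00255794  0.00929126  0.0210807  -0.00255794]
[ 2.03919222 -0.01572027  0.85874093  0.86510905  0.46684284 -0.19424293] [-7.21644966e-16  1.11022302e-16 -4.44089210e-16  0.00000000e+00
  1.11022302e-16 -4.99600361e-16]
```

```bash
cat >> kin.py <<'E'
def basis2(q):
    o=rots(q); e=np.eye(3)
    return np.c_[e[2],o[1].apply(e[2]),o[3].apply(e[2]),o[5].apply(e[2]), o[2].apply(e[0]),o[3].apply(e[0]),o[5].apply(e[0]), o[1].apply(e[1]),o[3].apply(e[1]),o[5].apply(e[1])]
# h L1 L2 L3 a3 a4 a6 b2 b4 b6
def calib(lat,verbose=True):
    d=np.load('pics/states.npz')
    x0=np.array([.365,.395,.385,.25,.02,-.02,.0]+list(lat)); sg=np.array([.003,.003,.003,.1,.005,.005,.1,.01,.01,.03])
    A=np.vstack([basis2(q) for q in d['q']]);b=np.concatenate(d['p'])
    M=np.vstack([A/1e-4,np.diag(1/sg)]); y=np.r_[b/1e-4,x0/sg]
    x=np.linalg.lstsq(M,y,rcond=None)[0]
    if verbose: print(x.round(4),'fit mm',(np.abs(A@x-b).max()*1e3).round(2),'prior chi',np.sum(((x-x0)/sg)**2).round(2))
    return x
def addstate():
    d=np.load('pics/states.npz'); s=sense()
    np.savez('pics/states.npz',q=np.vstack([d['q'],s['joints']]),p=np.vstack([d['p'],s['tcp_pos']]),r=np.vstack([d['r'],s['tcp_rot']]))
def ik(x,pos,R,q0,w=.02):
    f=lambda q:np.r_[(basis2(q)@x-pos)*100,(R*rot(q).inv()).as_rotvec()*30,(q-q0)*w]
    r=least_squares(f,np.clip(q0,LO+.01,HI-.01),bounds=(LO,HI)); return r.x,np.linalg.norm(r.fun[:3])*10,np.degrees(np.linalg.norm(r.fun[3:6])/30)
E
python3 - <<'E'
from kin import *
for l in ([.065,-.055,.1],[-.065,.055,-.1],[.065,-.055,.0],[-.065,.055,0],[0,0,0],[.065,-.055,-.04],[-.065,.055,.04]): print(l); calib(l)
x=calib([-.065,.055,0]) 
RB=RT*Ro.from_euler('z',np.pi)
q1=-np.arctan2(-.34,.45)
for nm,R,q0 in(('A',RT,[q1,.5,0,2.2,0,.3,0]),('A5',RT,[q1,.5,0,2.2,3.1,.3,-2.8]),('B',RB,[q1,.5,0,2.1,3.14,.3,0]),('B',RB,[q1,.5,0,2.1,0,.3,2.8])):
  for k in(.158,.25):
    q,e,a=ik(x,TL+k*zt,R,np.array(q0)); print(nm,k,q.round(2),'mm',e.round(1),'deg',a.round(1))
E
```

```text
[0.065, -0.055, 0.1]
[ 0.3779  0.439   0.3822  0.1426  0.1255  0.0087  0.0251  0.0292 -0.0461
 -0.0074] fit mm 0.1 prior chi 740.55
[-0.065, 0.055, -0.1]
[ 0.3776  0.4362  0.382   0.1476  0.1184  0.0016  0.0251 -0.0897  0.0706
 -0.0054] fit mm 0.09 prior chi 632.66
[0.065, -0.055, 0.0]
[ 0.3781  0.4391  0.3814  0.1436  0.1254  0.0084  0.0245  0.0297 -0.0458
 -0.0082] fit mm 0.1 prior chi 727.71
[-0.065, 0.055, 0]
[ 0.3774  0.4361  0.3828  0.1467  0.1185  0.0018  0.0257 -0.0902  0.0703
 -0.0046] fit mm 0.09 prior chi 622.66
[0, 0, 0]
[ 0.3777  0.4376  0.3821  0.1451  0.122   0.0051  0.0251 -0.0302  0.0122
 -0.0064] fit mm 0.1 prior chi 673.61
[0.065, -0.055, -0.04]
[ 0.3782  0.4391  0.3811  0.144   0.1254  0.0083  0.0243  0.0299 -0.0457
 -0.0085] fit mm 0.1 prior chi 728.74
[-0.065, 0.055, 0.04]
[ 0.3773  0.4361  0.3832  0.1463  0.1185  0.0019  0.026  -0.0904  0.0702
 -0.0043] fit mm 0.09 prior chi 624.83
[ 0.3774  0.4361  0.3828  0.1467  0.1185  0.0018  0.0257 -0.0902  0.0703
 -0.0046] fit mm 0.09 prior chi 622.66
A 0.158 [ 1.5   1.27 -1.03  2.14  2.37  0.74 -1.5 ] mm 0.0 deg 0.0
A 0.25 [ 1.62  1.1  -1.12  2.3   2.26  0.72 -1.5 ] mm 0.0 deg 0.0
A5 0.158 [ 0.84  0.7  -0.21  2.31  3.25  0.44 -2.94] mm 0.0 deg 0.0
A5 0.25 [ 0.98  0.49 -0.31  2.46  3.27  0.38 -2.94] mm 0.0 deg 0.0
B 0.158 [ 0.75  0.67 -0.1   2.33  3.36  0.46  0.05] mm 0.0 deg 0.0
B 0.25 [ 0.93  0.48 -0.26  2.47  3.33  0.38  0.14] mm 0.0 deg 0.0
B 0.158 [ 1.48  1.23 -0.99  2.14  2.38  0.71  1.59] mm 0.0 deg 0.0
B 0.25 [ 1.6   1.06 -1.1   2.31  2.27  0.68  1.6 ] mm 0.0 deg 0.0
```

```bash
cat >> kin.py <<'E'
def path(x,W,st=10.0,fing=None):
    q=sense()['joints']; p=basis2(q)@x; R=rot(q); rows=[]
    for w in W:
        w=np.array(w,float); n=1
        while True:
            qs=[q+(w-q)*i/n for i in range(n+1)]
            rv=[np.degrees((rot(b)*rot(a).inv()).as_rotvec()) for a,b in zip(qs,qs[1:])]
            dp=[basis2(b)@x-basis2(a)@x for a,b in zip(qs,qs[1:])]
            if max(np.linalg.norm(r) for r in rv)<st and max(np.linalg.norm(d) for d in dp)<.05 and np.abs(w-q).max()/n<.27: break
            n+=1
        for d,r in zip(dp,rv): print([*d.round(3).tolist(),*r.round(1).tolist(),fing])
        print('-- at',(sense()['tcp_pos']+basis2(w)@x-basis2(sense()['joints'])@x).round(3),np.degrees(np.arccos(-rot(w).apply([0,0,1])[2])).round(0)); q=w
E
python3 - <<'E'
from kin import *
x=calib([-.03,.012,0])
path(x,[[.88,.4,0,2.2,0,.4,.35],[.88,.4,0,2.2,.7,.4,.3],[.88,.4,0,2.2,1.6,.4,.2],[.88,.4,0,2.2,3.2,.4,.1]],fing=.05)
E
```

```text
[ 0.3774  0.4371  0.3829  0.1451  0.1208  0.0041  0.0257 -0.0516  0.0324
 -0.0053] fit mm 0.1 prior chi 654.25
[-0.011, -0.001, -0.008, 1.6, 3.5, 1.5, 0.05]
[-0.013, -0.004, -0.008, 1.0, 4.3, 1.1, 0.05]
[-0.014, -0.007, -0.006, 0.2, 4.9, 0.6, 0.05]
[-0.015, -0.011, -0.005, -0.9, 5.2, 0.2, 0.05]
-- at [ 0.281 -0.378  0.256] 8.0
[-0.01, -0.01, 0.001, -3.2, 3.9, 7.9, 0.05]
[-0.008, -0.011, 0.002, -3.3, 3.9, 7.9, 0.05]
[-0.006, -0.012, 0.003, -3.3, 3.8, 7.9, 0.05]
[-0.004, -0.013, 0.005, -3.3, 3.8, 7.9, 0.05]
-- at [ 0.254 -0.425  0.267] 19.0
[-0.001, -0.013, 0.006, -3.5, 3.7, 7.8, 0.05]
[0.001, -0.013, 0.006, -3.5, 3.6, 7.8, 0.05]
[0.004, -0.012, 0.007, -3.5, 3.5, 7.8, 0.05]
[0.006, -0.011, 0.007, -3.4, 3.5, 7.9, 0.05]
[0.008, -0.009, 0.007, -3.4, 3.4, 7.9, 0.05]
-- at [ 0.271 -0.484  0.301] 38.0
[0.01, -0.008, 0.007, -3.3, 3.6, 8.2, 0.05]
[0.011, -0.006, 0.007, -3.3, 3.6, 8.3, 0.05]
[0.012, -0.003, 0.006, -3.3, 3.6, 8.3, 0.05]
[0.013, -0.001, 0.006, -3.2, 3.6, 8.3, 0.05]
[0.013, 0.001, 0.005, -3.2, 3.6, 8.3, 0.05]
[0.013, 0.003, 0.004, -3.1, 3.6, 8.3, 0.05]
[0.013, 0.006, 0.002, -3.1, 3.6, 8.3, 0.05]
[0.012, 0.008, 0.001, -3.1, 3.6, 8.4, 0.05]
[0.011, 0.009, -0.0, -3.0, 3.6, 8.4, 0.05]
-- at [ 0.38  -0.474  0.338] 54.0
```

```bash
python3 -m handwheel '[[-0.011,-0.001,0.005,1.6,3.5,1.5,0.05],[-0.013,-0.004,0.005,1,4.3,1.1,0.05],[-0.014,-0.007,0.005,0.2,4.9,0.6,0.05],[-0.015,-0.011,0.005,-0.9,5.2,0.2,0.05]]'
python3 -c "
from kin import *
addstate()"
python3 -m handwheel '[[-0.01,-0.01,0.001,-3.2,3.9,7.9,0.05],[-0.008,-0.011,0.002,-3.3,3.9,7.9,0.05],[-0.006,-0.012,0.003,-3.3,3.8,7.9,0.05],[-0.004,-0.013,0.005,-3.3,3.8,7.9,0.05]]'
python3 - <<'E'
from kin import *
addstate(); d=np.load('pics/states.npz'); print(d['q'].round(2),d['p'].round(3))
x=calib([-.03,.012,0])
E
```

```text
time: 1.6
tcp_pos: [0.2754, -0.3825, 0.3027]
tcp_rot: [3.022, 0.06, 1.029]
contact_force: [0.2, 0.0, -0.3]
gripper_width: 0.0498
time: 2.1
tcp_pos: [0.2441, -0.4366, 0.3152]
tcp_rot: [-3.04, 0.365, 1.64]
contact_force: [-0.6, -0.2, 0.3]
gripper_width: 0.05
[[ 1.15  0.63  0.04  1.52 -0.03  1.   -0.02]
 [ 0.88  0.34 -0.01  2.26 -0.87  0.24  1.09]
 [ 0.51  0.36  0.5   2.1  -0.29  0.6   0.65]
 [ 0.39  0.38  0.6   2.12  0.16  0.45  0.85]] [[ 0.229 -0.608  0.302]
 [ 0.334 -0.355  0.283]
 [ 0.275 -0.382  0.303]
 [ 0.244 -0.437  0.315]]
[ 3.402e-01  5.536e-01  3.830e-01  2.752e-01  3.100e-03  6.000e-04
 -0.000e+00 -1.030e-02 -1.680e-02 -2.000e-04] fit mm 0.67 prior chi 2904.24
```

```bash
sed -i 's/x0=np.array(.*/x0=np.array([.33,.45,.4,.25,0,0,0]+list(lat)); sg=np.array([.2,.2,.2,.2,.02,.02,.02,.02,.02,.02])/' kin.py
python3 - <<'E'
from kin import *
x=calib([0,0,0])
q=sense()['joints']; 
path(x,[[q[0],q[1],q[2],q[3],1.6,.4,q[6]-.2]],fing=.05)
E
```

```text
[ 3.362e-01  5.591e-01  3.821e-01  2.785e-01 -0.000e+00 -0.000e+00
  0.000e+00 -1.150e-02 -1.620e-02 -4.000e-04] fit mm 0.0 prior chi 1.31
[-0.013, -0.016, 0.008, -2.9, 5.6, 6.5, 0.05]
[-0.009, -0.017, 0.01, -2.9, 5.5, 6.6, 0.05]
[-0.005, -0.017, 0.011, -2.8, 5.4, 6.7, 0.05]
[-0.002, -0.017, 0.012, -2.8, 5.3, 6.8, 0.05]
[0.002, -0.016, 0.013, -2.7, 5.2, 6.9, 0.05]
[0.005, -0.015, 0.013, -2.7, 5.2, 6.9, 0.05]
[0.009, -0.013, 0.013, -2.6, 5.1, 7.0, 0.05]
[0.011, -0.011, 0.012, -2.4, 5.1, 7.1, 0.05]
-- at [ 0.243 -0.558  0.408] 53.0
```

```bash
python3 -m handwheel '[[-0.013,-0.016,0.008,-2.9,5.6,6.5,0.05],[-0.009,-0.017,0.01,-2.9,5.5,6.6,0.05],[-0.005,-0.017,0.011,-2.8,5.4,6.7,0.05],[-0.002,-0.017,0.012,-2.8,5.3,6.8,0.05],[0.002,-0.016,0.013,-2.7,5.2,6.9,0.05],[0.005,-0.015,0.013,-2.7,5.2,6.9,0.05],[0.009,-0.013,0.013,-2.6,5.1,7,0.05],[0.011,-0.011,0.012,-2.4,5.1,7.1,0.05]]'
python3 - <<'E'
from kin import *
addstate(); x=calib([0,0,0]); q0=sense()['joints']; print(q0.round(2))
RB=RT*Ro.from_euler('z',np.pi)
q1=.7
for nm,R,qs in(('A',RT,[q1,.5,0,2.2,0,.3,0]),('A5',RT,[q1,.5,0,2.2,3.1,.3,-2.8]),('B',RB,[q1,.5,0,2.1,3.14,.3,0]),('Bs',RB,q0),('As',RT,q0)):
  for k in(.158,.25):
    q,e,a=ik(x,TL+k*zt,R,np.array(qs)); print(nm,k,q.round(2),'mm',e.round(1),'deg',a.round(1))
bx=box(-.073,0,.3)
for nm,yaw in(('A',BY+np.pi/2),('B',BY-np.pi/2)):
  for z in(.3,.17):
    q,e,a=ik(x,box(-.073,0,z),down(yaw),np.array([-.2,.5,0,1.9,0 if nm=='A' else 3.1,.7,0])); print('box',nm,z,q.round(2),e.round(1),a.round(1))
path(x,[[q0[0],q0[1],q0[2],q0[3],3.2,.4,.3]],fing=.05)
E
```

```text
time: 3.1
tcp_pos: [0.2341, -0.5643, 0.4057]
tcp_rot: [-2.23, 0.23, 2.844]
contact_force: [-0.1, -0.9, 1.0]
gripper_width: 0.0504
[ 3.362e-01  5.591e-01  3.821e-01  2.785e-01 -0.000e+00 -0.000e+00
  0.000e+00 -1.150e-02 -1.620e-02 -3.000e-04] fit mm 0.0 prior chi 1.31
[0.23 0.46 0.89 2.12 1.64 0.24 0.54]
A 0.158 [ 1.41  1.03 -1.25  2.43  2.17  0.93 -1.74] mm 0.0 deg 0.0
A 0.25 [ 0.73  0.33  0.01  2.31 -1.1   0.23  1.4 ] mm 36.9 deg 10.9
A5 0.158 [ 0.8   0.67 -0.2   2.45  3.2   0.55 -2.93] mm 0.0 deg 0.0
A5 0.25 [ 1.52  0.71 -1.25  2.47  2.03  0.63 -1.74] mm 6.2 deg 1.1
B 0.158 [ 0.73  0.66 -0.1   2.45  3.31  0.57  0.09] mm 0.0 deg 0.0
B 0.25 [ 1.52  0.71 -1.25  2.47  2.03  0.63  1.4 ] mm 6.2 deg 1.1
Bs 0.158 [ 0.91  0.68 -0.36  2.44  3.03  0.55  0.4 ] mm 0.0 deg 0.0
Bs 0.25 [ 1.52  0.71 -1.25  2.47  2.03  0.63  1.4 ] mm 6.2 deg 1.1
As 0.158 [ 1.32  0.9  -1.04  2.43  2.32  0.77 -1.94] mm 0.0 deg 0.0
As 0.25 [ 1.52  0.71 -1.25  2.47  2.03  0.63 -1.74] mm 6.2 deg 1.1
box A 0.3 [-0.4   0.44  0.06  1.89 -0.03  0.81 -0.35] 0.0 0.0
box A 0.17 [-0.41  0.64  0.08  2.01 -0.1   0.49 -0.28] 0.0 0.0
box B 0.3 [ 0.39  0.74 -1.25  1.87  0.78  1.13  1.96] 0.0 0.0
box B 0.17 [ 0.34  0.96 -1.2   1.99  1.09  1.04  1.71] 0.0 0.0
[0.005, -0.008, 0.011, -1.9, 7.0, 6.3, 0.05]
[0.009, -0.007, 0.01, -2.0, 6.8, 6.5, 0.05]
[0.012, -0.006, 0.01, -2.1, 6.6, 6.7, 0.05]
[0.015, -0.004, 0.008, -2.1, 6.4, 6.9, 0.05]
[0.017, -0.002, 0.006, -2.0, 6.3, 7.1, 0.05]
[0.019, 0.001, 0.004, -1.9, 6.1, 7.3, 0.05]
[0.02, 0.004, 0.001, -1.7, 6.0, 7.4, 0.05]
[0.02, 0.008, -0.002, -1.5, 5.9, 7.6, 0.05]
-- at [ 0.35  -0.578  0.454] 65.0
```

```bash
python3 - <<'E'
from kin import *
x=calib([0,0,0],False); q0=sense()['joints']
RB=RT*Ro.from_euler('z',np.pi)
for a in(0,-15,15,-25):
  A=Ro.from_rotvec(np.radians(a)*RT.apply([0,1,0])) # rotate about tile x
  R=A*RB; tz=R.apply([0,0,1]); qs=np.array([.8,.68,-.2,2.4,3.2,.5,.3])
  for gk,k in((.08,0),(.08,.02),(.08,.04),(.08,.05)):
    q,e,aa=ik(x,TL+gk*zt-tz*.078+k*zt,R,qs,.01); qs=q; print(a,k,q.round(2),'mm',e.round(1),'deg',aa.round(1))
# with vertical lift after 35mm pull
for k,up in((.035,.03),(.035,.06),(.035,.1)):
    for fw in (0,.05,.1):
      q,e,aa=ik(x,TL+(.158+k)*zt+[0,0,up]+fw*hx,RB,np.array([.8,.68,-.2,2.4,3.2,.5,.3]),.01); print('up',up,fw,q.round(2),e.round(1),aa.round(1))
E
```

```text
0 0 [ 0.82  0.67 -0.23  2.45  3.17  0.55  0.24] mm 0.0 deg 0.0
0 0.02 [ 0.83  0.62 -0.24  2.47  3.18  0.52  0.24] mm 0.0 deg 0.0
0 0.04 [ 1.34  0.77 -1.03  2.47  2.31  0.67  1.15] mm 0.0 deg 0.0
0 0.05 [ 1.45  0.86 -1.25  2.47  2.11  0.8   1.36] mm 1.2 deg 0.2
-15 0 [ 0.92  0.82 -0.8   2.47  2.21  1.02  0.93] mm 0.0 deg 0.0
-15 0.02 [ 1.14  0.99 -1.25  2.47  2.    1.31  1.2 ] mm 3.8 deg 0.6
-15 0.04 [ 1.15  0.92 -1.25  2.47  1.95  1.24  1.22] mm 8.1 deg 1.3
-15 0.05 [ 1.16  0.88 -1.25  2.47  1.92  1.2   1.22] mm 9.9 deg 1.7
15 0 [ 1.31  0.78 -0.63  2.32  3.49  0.28  0.24] mm 0.0 deg 0.0
15 0.02 [ 1.35  0.74 -0.67  2.34  3.5   0.25  0.23] mm 0.0 deg 0.0
15 0.04 [ 1.38  0.7  -0.69  2.36  3.58  0.23  0.13] mm 0.0 deg 0.0
15 0.05 [ 1.37  0.67 -0.67  2.37  3.71  0.23 -0.  ] mm 0.0 deg 0.0
-25 0 [0.16 0.75 0.11 2.46 2.4  0.72 0.4 ] mm 0.0 deg 0.0
-25 0.02 [ 0.61  0.75 -0.57  2.47  2.06  1.05  0.81] mm 0.0 deg 0.0
-25 0.04 [ 0.97  1.   -1.25  2.47  1.84  1.55  1.09] mm 2.9 deg 0.5
-25 0.05 [ 0.97  0.96 -1.25  2.47  1.82  1.52  1.09] mm 5.1 deg 0.9
up 0.03 0 [ 0.87  0.5  -0.27  2.45  3.2   0.39  0.21] 0.0 0.0
up 0.03 0.05 [ 0.83  0.53 -0.26  2.34  3.16  0.31  0.22] 0.0 0.0
up 0.03 0.1 [ 0.75  0.56 -0.19  2.22  3.23  0.23  0.12] 0.0 0.0
up 0.06 0 [ 0.91  0.42 -0.31  2.43  3.2   0.28  0.19] 0.0 0.0
up 0.06 0.05 [ 0.74  0.45 -0.14  2.31  3.46  0.23 -0.1 ] 0.0 0.0
up 0.06 0.1 [ 0.54  0.5   0.1   2.2   3.96  0.23 -0.65] 0.0 0.0
up 0.1 0 [ 0.63  0.31  0.06  2.39  4.01  0.23 -0.63] 0.0 0.0
up 0.1 0.05 [ 0.51  0.37  0.18  2.28  4.24  0.23 -0.91] 0.3 0.1
up 0.1 0.1 [ 0.46  0.43  0.2   2.19  4.24  0.23 -0.94] 4.2 1.5
```

```bash
python3 - <<'E'
from kin import *
x=calib([0,0,0],False); q0=sense()['joints']
for a in(6,10):
  R=Ro.from_rotvec(np.radians(a)*RT.apply([0,1,0]))*RT*Ro.from_euler('z',np.pi); tz=R.apply([0,0,1]); qs=np.array([1,.68,-.4,2.4,3.3,.4,.3])
  for k,up in((0,0),(.02,0),(.035,0),(.045,0),(.035,.03),(.035,.06),(.045,.05)):
    q,e,aa=ik(x,TL+.08*zt-tz*.078+k*zt+[0,0,up],R,qs,.01); print(a,k,up,q.round(2),'mm',e.round(1),'deg',aa.round(1))
  if a==10: path(x,[[.5,.5,.4,2.2,2.6,.3,.4],q],fing=.07)
E
```

```text
6 0 0 [ 1.03  0.69 -0.4   2.4   3.28  0.46  0.27] mm 0.0 deg 0.0
6 0.02 0 [ 1.06  0.65 -0.42  2.42  3.29  0.43  0.26] mm 0.0 deg 0.0
6 0.035 0 [ 1.09  0.62 -0.44  2.44  3.3   0.41  0.25] mm 0.0 deg 0.0
6 0.045 0 [ 1.1   0.59 -0.46  2.44  3.31  0.39  0.24] mm 0.0 deg 0.0
6 0.035 0.03 [ 1.13  0.54 -0.5   2.41  3.31  0.31  0.21] mm 0.0 deg 0.0
6 0.035 0.06 [ 1.11  0.46 -0.45  2.39  3.62  0.23 -0.11] mm 0.0 deg 0.0
6 0.045 0.05 [ 1.15  0.46 -0.5   2.4   3.5   0.23  0.01] mm 0.0 deg 0.0
10 0 0 [ 1.16  0.72 -0.5   2.37  3.38  0.39  0.25] mm 0.0 deg 0.0
10 0.02 0 [ 1.19  0.68 -0.53  2.39  3.39  0.36  0.24] mm 0.0 deg 0.0
10 0.035 0 [ 1.22  0.65 -0.56  2.4   3.4   0.33  0.23] mm 0.0 deg 0.0
10 0.045 0 [ 1.25  0.63 -0.58  2.41  3.4   0.32  0.22] mm 0.0 deg 0.0
10 0.035 0.03 [ 1.29  0.59 -0.64  2.38  3.39  0.24  0.21] mm 0.0 deg 0.0
10 0.035 0.06 [ 1.19  0.48 -0.48  2.36  4.04  0.23 -0.47] mm 0.0 deg 0.0
10 0.045 0.05 [ 1.21  0.48 -0.5   2.37  3.98  0.23 -0.4 ] mm 0.0 deg 0.0
[0.015, 0.003, -0.017, 1.3, 5.7, 6.9, 0.07]
[0.017, 0.005, -0.017, 1.2, 5.2, 7.2, 0.07]
[0.018, 0.007, -0.017, 1.1, 4.7, 7.5, 0.07]
[0.02, 0.009, -0.017, 1.0, 4.2, 7.8, 0.07]
[0.021, 0.012, -0.017, 0.9, 3.6, 8.1, 0.07]
[0.021, 0.015, -0.016, 0.8, 3.1, 8.3, 0.07]
-- at [ 0.346 -0.514  0.303] 46.0
[0.013, 0.027, -0.026, 4.8, -0.5, 6.7, 0.07]
[0.011, 0.032, -0.019, 4.6, -0.9, 6.8, 0.07]
[0.008, 0.036, -0.011, 4.3, -1.2, 6.9, 0.07]
[0.005, 0.038, -0.004, 3.8, -1.3, 7.0, 0.07]
[0.001, 0.038, 0.002, 3.1, -1.4, 7.0, 0.07]
[-0.003, 0.037, 0.007, 2.2, -1.4, 7.0, 0.07]
-- at [ 0.382 -0.305  0.252] 36.0
```

```bash
python3 -m handwheel '[[0.015,0.003,-0.015,1.3,5.7,6.9,0.07],[0.017,0.005,-0.015,1.2,5.2,7.2,0.07],[0.018,0.007,-0.015,1.1,4.7,7.5,0.07],[0.02,0.009,-0.015,1,4.2,7.8,0.07],[0.021,0.012,-0.015,0.9,3.6,8.1,0.07],[0.021,0.015,-0.015,0.8,3.1,8.3,0.07]]'
cat >> kin.py <<'E'
RG=Ro.from_rotvec(np.radians(8)*RT.apply([0,1,0]))*RT*Ro.from_euler('z',np.pi); TZ=RG.apply([0,0,1])
def pg(k,up=0,g=.08): return TL+g*zt-TZ*.078+k*zt+np.array([0,0,up])
E
python3 - <<'E'
from kin import *
x=calib([0,0,0],False); print(sense()['joints'].round(2))
q,e,aa=ik(x,pg(.045,.03),RG,np.array([1.1,.55,-.5,2.4,3.4,.3,.2]),.01); print(q.round(2),e,aa)
path(x,[q],fing=.07); go(pg(.045,.03),RG)
E
```

```text
time: 3.85
tcp_pos: [0.3502, -0.5179, 0.3141]
tcp_rot: [-2.359, -0.217, -2.6]
contact_force: [-0.7, -0.3, -0.8]
gripper_width: 0.0698
[0.56 0.47 0.32 2.18 2.49 0.29 0.56]
[ 1.22  0.54 -0.57  2.4   3.42  0.26  0.14] 1.0595049552792079e-05 2.9640109469520536e-06
[0.008, 0.029, -0.032, 4.4, 0.9, 6.1, 0.07]
[0.007, 0.033, -0.025, 4.3, 0.1, 6.2, 0.07]
[0.007, 0.036, -0.018, 4.1, -0.6, 6.4, 0.07]
[0.005, 0.038, -0.01, 3.7, -1.3, 6.5, 0.07]
[0.004, 0.039, -0.002, 3.3, -1.9, 6.6, 0.07]
[0.001, 0.039, 0.005, 2.8, -2.4, 6.7, 0.07]
-- at [ 0.382 -0.303  0.233] 36.0
t 3.85 tcp [ 0.3502 -0.5179  0.3141] F [-0.7 -0.3 -0.8] w 0.0698 q [0.56 0.47 0.32 2.18 2.49 0.29 0.56]
total [ 0.0322  0.215  -0.0814] [21.2 -4.5 39.3] n 5 row [0.0064, 0.043, -0.0163] [4.24, -0.9, 7.85]
```

```bash
python3 -m handwheel '[[0.008,0.035,-0.014,4.4,0.9,6.1,0.07],[0.007,0.036,-0.014,4.3,0.1,6.2,0.07],[0.007,0.036,-0.014,4.1,-0.6,6.4,0.07],[0.005,0.037,-0.013,3.7,-1.3,6.5,0.07],[0.004,0.037,-0.013,3.3,-1.9,6.6,0.07],[0.001,0.036,-0.013,2.8,-2.4,6.7,0.07]]'
python3 - <<'E'
from kin import *
go(pg(.045,.03),RG);go(pg(.042),RG);go(pg(.0),RG)
E
```

```text
time: 4.6
tcp_pos: [0.3857, -0.304, 0.2348]
tcp_rot: [-2.515, 0.127, -1.893]
contact_force: [-0.7, -0.1, -1.1]
gripper_width: 0.0702
t 4.6 tcp [ 0.3857 -0.304   0.2348] F [-0.7 -0.1 -1.1] w 0.0702 q [ 1.44  0.63 -0.91  2.39  2.64  0.26  0.94]
total [-0.0033  0.0011 -0.0022] [-0.5  0.8 -0.2] n 1 row [-0.0033, 0.0011, -0.0022] [-0.51, 0.83, -0.18]
t 4.6 tcp [ 0.3857 -0.304   0.2348] F [-0.7 -0.1 -1.1] w 0.0702 q [ 1.44  0.63 -0.91  2.39  2.64  0.26  0.94]
total [-0.0017  0.0004 -0.0346] [-0.5  0.8 -0.2] n 1 row [-0.0017, 0.0004, -0.0346] [-0.51, 0.83, -0.18]
t 4.6 tcp [ 0.3857 -0.304   0.2348] F [-0.7 -0.1 -1.1] w 0.0702 q [ 1.44  0.63 -0.91  2.39  2.64  0.26  0.94]
total [ 0.0204 -0.0092 -0.069 ] [-0.5  0.8 -0.2] n 2 row [0.0102, -0.0046, -0.0345] [-0.25, 0.42, -0.09]
```

```bash
python3 -m handwheel '[[-0.0017,0.0004,-0.0173,-0.3,0.5,-0.1,0.06],[0,0,-0.0173,-0.2,0.3,0,0.06],[0.0055,-0.0024,-0.0086,0,0,0,0.06],[0.0055,-0.0024,-0.0086,0,0,0,0.06],[0.0055,-0.0024,-0.0086,0,0,0,0.06],[0.0055,-0.0024,-0.0086,0,0,0,0.06],[0,0,0,0,0,0,0.06]]'
python3 - <<'E'
from kin import *
go(pg(.0),RG)
s=snap('scene','s1'); t=snap('top','t1')
a=cv2.resize(s['image'][140:260,130:290,::-1],(800,600))
b=cv2.resize(t['image'][220:370,370:520,::-1],(600,600))
cv2.imwrite('pics/v1.png',np.hstack([cv2.resize(a,(440,330)),cv2.resize(b,(330,330))]))
E
```

```text
time: 5.48
tcp_pos: [0.4084, -0.3183, 0.1638]
tcp_rot: [-2.516, 0.126, -1.907]
contact_force: [-1.1, -0.6, -0.3]
gripper_width: 0.0601
t 5.47 tcp [ 0.4084 -0.3183  0.1638] F [-1.1 -0.6 -0.3] w 0.0601 q [ 1.36  0.84 -0.85  2.37  2.68  0.45  0.97]
total [-0.0023  0.0052  0.002 ] [-0.4  0.8  0.6] n 1 row [-0.0023, 0.0052, 0.002] [-0.44, 0.76, 0.61]
```

View pics/v1.png

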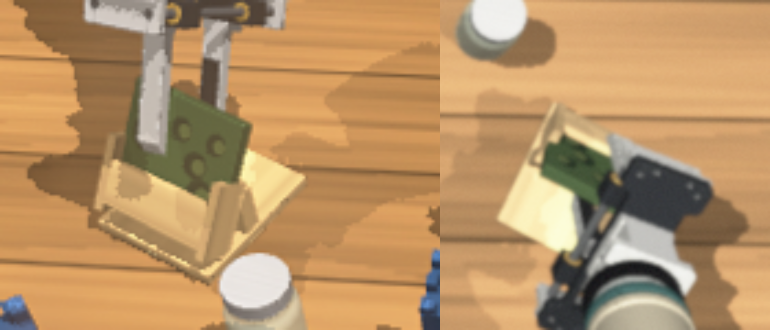

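```bash
python3 - <<'E'
from kin import *
s=sense(); R=Ro.from_euler('xyz',s['tcp_rot']); p=s['tcp_pos']
P=[p+R.apply([0,y,z]) for y in(-.03,0,.03) for z in(.078,.097)]
print(((w2pix('scene',P)-[130,140])*2.75).round(0).tolist())
from m import tilepts
print(((w2pix('scene',tilepts(TL,ty,TL[2]))-[130,140])*2.75).round(0).tolist())
gp=p+R.apply([0,0,.078])-TL; print('grasp in tile: x,y,z',gp@(c35*hx+s35*Z),gp@hy,gp@zt)
E
```

```text
[[158.0, 126.0], [157.0, 150.0], [183.0, 123.0], [181.0, 146.0], [206.0, 119.0], [204.0, 142.0]]
[[124.0, 189.0], [112.0, 191.0], [222.0, 238.0], [232.0, 235.0], [144.0, 73.0], [133.0, 75.0], [246.0, 119.0], [256.0, 117.0]]
grasp in tile: x,y,z 0.0030939244809284347 -0.0034304557546157802 0.07671207387828403
```

The fingers straddle the tile, with the near fingertip at (155,150) in the crop. The prediction was (157,150), so the fit holds. Closing on the tile.

```bash
python3 -m handwheel '[[-0.0023,0.0052,0.002,-0.4,0.8,0.6,0.06],[0,0,0,0,0,0,0.005],[0,0,0,0,0,0,0.005],[0,0,0,0,0,0,0.005],[0,0,0,0,0,0,0.005],[0,0,0,0,0,0,0.005]]'
python3 - <<'E'
from kin import *
go(pg(.04),RG)
E
```

```text
time: 6.32
tcp_pos: [0.4045, -0.3119, 0.167]
tcp_rot: [-2.529, 0.113, -1.897]
contact_force: [-3.3, -0.2, -6.1]
gripper_width: 0.0141
t 6.33 tcp [ 0.4045 -0.3119  0.167 ] F [-3.3 -0.2 -6.1] w 0.0141 q [ 1.34  0.81 -0.84  2.38  2.66  0.44  0.98]
total [-0.0195  0.0079  0.0316] [-0.  -0.2 -0.1] n 1 row [-0.0195, 0.0079, 0.0316] [-0.0, -0.17, -0.06]
```

```bash
python3 -m handwheel '[[-0.0047,0.002,0.0074,0,0,0,0.005],[-0.0047,0.002,0.0074,0,0,0,0.005],[-0.0047,0.002,0.0074,0,0,0,0.005],[-0.0047,0.002,0.0074,0,0,0,0.005],[-0.0047,0.002,0.0074,0,0,0,0.005]]'
python3 - <<'E'
from kin import *
go(pg(.04,.05),RG); s=sense(); d=s['tcp_pos']-np.array([.4045,-.3119,.167]); print('pulled z,x,y',d@zt,d@(c35*hx+s35*Z),d@hy)
E
```

```text
time: 6.95
tcp_pos: [0.3789, -0.3009, 0.206]
tcp_rot: [-2.53, 0.114, -1.897]
contact_force: [-0.6, -0.3, -1.5]
gripper_width: 0.0136
t 6.95 tcp [ 0.3789 -0.3009  0.206 ] F [-0.6 -0.3 -1.5] w 0.0136 q [ 1.41  0.7  -0.89  2.43  2.65  0.36  0.96]
total [ 0.0061 -0.0032  0.0426] [-0.  -0.2 -0.1] n 1 row [0.0061, -0.0032, 0.0426] [-0.05, -0.23, -0.08]
pulled z,x,y 0.047886977623234975 -0.0004649633890199681 1.9566981766399377e-05
```

```bash
cat >> kin.py <<'E'
RTILE=Ro.from_matrix(np.c_[c35*hx+s35*Z,hy,zt]); REL=RTILE.inv()*RG
RP=Ro.from_euler('z',BY+np.pi)*REL   # tool rotation that holds the tile upright in the box
def tlow(p,R):  # lowest z of tile held in tool at p,R
    Rt=R*REL.inv(); g=p+R.apply([0,0,.078]); return min((g+Rt.apply([a,b,c]))[2] for a in(-.007,.007) for b in(-.055,.055) for c in(-.08,.02))
def ppos(low,bx=-.073,by=0.):  # TCP for tile lower edge centre at box(bx,by,low)
    return box(bx,by,low)+np.array([0,0,.08])-RP.apply([0,0,.078])
E
python3 - <<'E'
from kin import *
x=calib([0,0,0],False); q0=sense()['joints']
qb,e,a=ik(x,ppos(.2),RP,np.array([-.4,.4,.06,1.9,0,.8,-.35]),.01); print(qb.round(2),e.round(2),a.round(2),ppos(.2).round(3))
qu,e,a=ik(x,sense()['tcp_pos']+[0,-.02,.1],rot(q0),q0,.01); print('up',qu.round(2),e.round(2),a.round(2))
mid=np.array([.85,.35,-.3,2.25,1.6,.4,.6])
for W in([mid,qb],[qu,mid,qb]):
    q=q0;lows=[]
    for w in W:
        for f in np.linspace(0,1,6): p=q+f*(w-q); lows.append((tlow(basis2(p)@x,rot(p)).round(3),*(basis2(p)@x).round(2)))
        q=w
    print(lows)
path(x,[mid,qb],fing=.005)
E
```

```text
[-0.52  0.4   0.11  1.78  0.1   1.02 -0.5 ] 0.0 0.0 [0.492 0.164 0.357]
up [ 1.71  0.59 -1.25  2.29  1.4   0.27  2.15] 0.0 0.0
[(np.float64(0.073), np.float64(0.38), np.float64(-0.3), np.float64(0.21)), (np.float64(0.069), np.float64(0.38), np.float64(-0.33), np.float64(0.21)), (np.float64(0.081), np.float64(0.37), np.float64(-0.35), np.float64(0.22)), (np.float64(0.105), np.float64(0.37), np.float64(-0.37), np.float64(0.24)), (np.float64(0.134), np.float64(0.37), np.float64(-0.39), np.float64(0.28)), (np.float64(0.167), np.float64(0.37), np.float64(-0.39), np.float64(0.31)), (np.float64(0.167), np.float64(0.37), np.float64(-0.39), np.float64(0.31)), (np.float64(0.172), np.float64(0.43), np.float64(-0.34), np.float64(0.33)), (np.float64(0.174), np.float64(0.49), np.float64(-0.26), np.float64(0.33)), (np.float64(0.175), np.float64(0.52), np.float64(-0.14), np.float64(0.34)), (np.float64(0.182), np.float64(0.52), np.float64(0.0), np.float64(0.34)), (np.float64(0.2), np.float64(0.49), np.float64(0.16), np.float64(0.36))]
[(np.float64(0.073), np.float64(0.38), np.float64(-0.3), np.float6
[... 1861 characters left out ...]
003, 1.5, -2.5, -4.7, 0.005]
[0.016, 0.021, 0.003, 1.6, -2.4, -4.7, 0.005]
[0.015, 0.024, 0.002, 1.8, -2.3, -4.6, 0.005]
[0.013, 0.026, 0.002, 1.9, -2.1, -4.6, 0.005]
[0.012, 0.029, 0.002, 2.1, -1.9, -4.5, 0.005]
[0.01, 0.031, 0.001, 2.2, -1.7, -4.4, 0.005]
[0.008, 0.034, 0.001, 2.4, -1.5, -4.3, 0.005]
[0.006, 0.036, 0.001, 2.5, -1.2, -4.3, 0.005]
[0.004, 0.038, 0.001, 2.6, -0.9, -4.2, 0.005]
[0.001, 0.04, 0.002, 2.7, -0.6, -4.1, 0.005]
[-0.001, 0.042, 0.002, 2.8, -0.3, -3.9, 0.005]
[-0.004, 0.043, 0.002, 2.8, 0.0, -3.8, 0.005]
[-0.007, 0.044, 0.003, 2.8, 0.4, -3.7, 0.005]
[-0.01, 0.045, 0.004, 2.8, 0.7, -3.5, 0.005]
[-0.013, 0.046, 0.005, 2.8, 1.1, -3.3, 0.005]
-- at [0.492 0.164 0.357] 8.0
```

```bash
python3 -m handwheel '[[0,-0.003,0.015,0,0,0,0.005],[0,-0.005,0.015,0,0,-2,0.005],[-0.002,-0.012,0.01,1,2.5,-8.5,0.005],[-0.002,-0.015,0.012,0.6,1.5,-8.8,0.005],[-0.002,-0.015,0.012,0.4,0.6,-8.9,0.005],[-0.002,-0.013,0.013,0.2,-0.4,-9,0.005],[-0.001,-0.011,0.014,0.1,-1.4,-9,0.005],[-0.001,-0.009,0.014,0.1,-2.3,-9,0.005],[-0.001,-0.006,0.014,0.3,-3.2,-8.9,0.005],[0,-0.004,0.014,0.5,-4,-8.7,0.005]]'
python3 - <<'E'
from kin import *
x=calib([0,0,0],False); s=sense(); print(s['joints'].round(2),tlow(s['tcp_pos'],Ro.from_euler('xyz',s['tcp_rot'])).round(3))
qb,e,a=ik(x,ppos(.2),RP,np.array([-.4,.4,.06,1.9,0,.8,-.35]),.01); path(x,[qb],fing=.005)
go(ppos(.2),RP)
E
```

```text
time: 8.2
tcp_pos: [0.3671, -0.3935, 0.3498]
tcp_rot: [-2.588, 0.308, 3.079]
contact_force: [0.4, 0.5, -2.2]
gripper_width: 0.0137
[ 0.98  0.3  -0.48  2.19  1.32  0.5   0.83] 0.205
[0.021, 0.017, -0.0, 2.1, -2.8, -5.1, 0.005]
[0.02, 0.02, -0.0, 2.1, -2.6, -5.1, 0.005]
[0.019, 0.022, -0.0, 2.2, -2.5, -5.0, 0.005]
[0.018, 0.025, -0.001, 2.2, -2.3, -5.0, 0.005]
[0.017, 0.028, -0.001, 2.3, -2.1, -5.0, 0.005]
[0.015, 0.03, -0.001, 2.3, -1.9, -4.9, 0.005]
[0.013, 0.033, -0.001, 2.4, -1.7, -4.9, 0.005]
[0.011, 0.035, -0.0, 2.4, -1.4, -4.8, 0.005]
[0.009, 0.038, -0.0, 2.4, -1.2, -4.8, 0.005]
[0.006, 0.04, 0.0, 2.4, -0.9, -4.7, 0.005]
[0.004, 0.042, 0.0, 2.4, -0.7, -4.6, 0.005]
[0.001, 0.043, 0.001, 2.4, -0.4, -4.5, 0.005]
[-0.002, 0.045, 0.001, 2.4, -0.1, -4.4, 0.005]
[-0.006, 0.046, 0.002, 2.3, 0.2, -4.3, 0.005]
[-0.009, 0.047, 0.003, 2.3, 0.5, -4.2, 0.005]
[-0.013, 0.047, 0.004, 2.2, 0.8, -4.0, 0.005]
-- at [0.492 0.164 0.357] 8.0
t 8.2 tcp [ 0.3671 -0.3935  0.3498] F [ 0.4  0.5 -2.2] w 0.0137 q [ 0.98  0.3  -0.48  2.19  1.32  0.5   0.83]
total [0.1247 0.5574 0.0075] [ 30.2 -17.9 -78.3] n 11 row [0.0113, 0.0507, 0.0007] [2.75, -1.63, -7.12]
```

```bash
python3 -m handwheel '[[0.021,0.017,0,2.1,-2.8,-5.1,0.005],[0.02,0.02,0,2.1,-2.6,-5.1,0.005],[0.019,0.022,0,2.2,-2.5,-5,0.005],[0.018,0.025,0,2.2,-2.3,-5,0.005],[0.017,0.028,0,2.3,-2.1,-5,0.005],[0.015,0.03,0,2.3,-1.9,-4.9,0.005],[0.013,0.033,0,2.4,-1.7,-4.9,0.005],[0.011,0.035,0,2.4,-1.4,-4.8,0.005],[0.009,0.038,0,2.4,-1.2,-4.8,0.005],[0.006,0.04,0,2.4,-0.9,-4.7,0.005]]'
python3 -c "
from kin import *
go(ppos(.2),RP)"
```

```text
time: 9.45
tcp_pos: [0.5183, -0.0954, 0.3568]
tcp_rot: [-3.115, 0.374, 1.974]
contact_force: [-0.2, -0.0, -1.3]
gripper_width: 0.0139
t 9.45 tcp [ 0.5183 -0.0954  0.3568] F [-0.2 -0.  -1.3] w 0.0139 q [ 0.38  0.4  -0.6   1.91  0.74  0.98 -0.23]
total [-0.0265  0.2593  0.0004] [ 13.6   1.1 -24.1] n 5 row [-0.0053, 0.0519, 0.0001] [2.71, 0.21, -4.82]
```

```bash
python3 -m handwheel '[[-0.0044,0.0432,0,2.3,0.2,-4,0.005],[-0.0044,0.0432,0,2.3,0.2,-4,0.005],[-0.0044,0.0432,0,2.3,0.2,-4,0.005],[-0.0044,0.0432,0,2.3,0.2,-4,0.005],[-0.0044,0.0432,0,2.3,0.2,-4,0.005],[-0.0044,0.0432,0,2.3,0.2,-4,0.005],[0,0,0,0,0,0,0.005]]'
python3 - <<'E'
from kin import *
go(ppos(.2),RP); go(ppos(.012),RP)
s=snap('scene','s2'); t=snap('top','t2')
a=cv2.resize(s['image'][90:300,310:530,::-1],(400,382))
b=cv2.resize(t['image'][130:330,90:290,::-1],(382,382))
cv2.imwrite('pics/v2.png',np.hstack([a,b]))
E
```

```text
time: 10.32
tcp_pos: [0.4895, 0.177, 0.3613]
tcp_rot: [3.135, 0.125, 1.54]
contact_force: [0.4, -0.4, -0.3]
gripper_width: 0.0138
t 10.32 tcp [0.4895 0.177  0.3613] F [ 0.4 -0.4 -0.3] w 0.0138 q [-0.01  0.46 -0.66  1.76  0.42  1.12 -0.87]
total [ 0.0024 -0.0131 -0.0041] [-0.8  0.4  0.2] n 1 row [0.0024, -0.0131, -0.0041] [-0.84, 0.4, 0.22]
t 10.32 tcp [0.4895 0.177  0.3613] F [ 0.4 -0.4 -0.3] w 0.0138 q [-0.01  0.46 -0.66  1.76  0.42  1.12 -0.87]
total [ 0.0024 -0.0131 -0.1921] [-0.8  0.4  0.2] n 4 row [0.0006, -0.0033, -0.048] [-0.21, 0.1, 0.05]
```

View pics/v2.png

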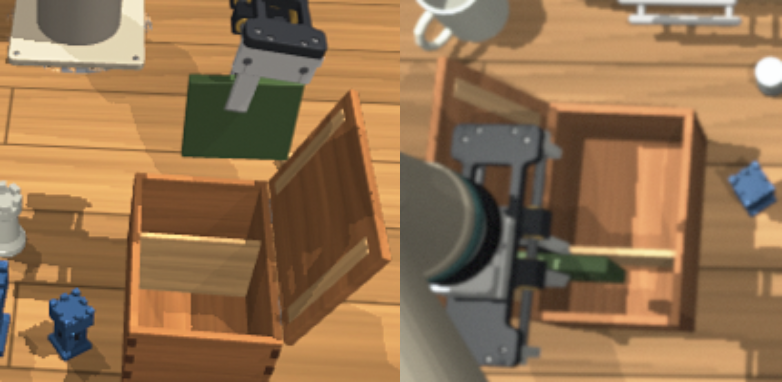

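The tile hangs upright over the narrow compartment. Its lower edge is about (185,155)–(290,158) in the scene crop, and the top crop shows it on the robot side of the divider. Lowering it now.

```bash
python3 -m handwheel '[[0.0024,-0.0131,-0.004,-0.8,0.4,0.2,0.005],[0,0,0,0,0,0,0.005],[0,0,-0.035,0,0,0,0.005],[0,0,-0.035,0,0,0,0.005],[0,0,-0.035,0,0,0,0.005],[0,0,-0.025,0,0,0,0.005],[0,0,-0.02,0,0,0,0.005],[0,0,-0.015,0,0,0,0.005]]'
python3 -c "
from kin import *
go(ppos(.012),RP)"
```

```text
time: 11.42
tcp_pos: [0.4953, 0.1508, 0.1881]
tcp_rot: [3.137, 0.147, 1.528]
contact_force: [-0.2, -0.7, -1.7]
gripper_width: 0.0137
t 11.43 tcp [0.4953 0.1508 0.1881] F [-0.2 -0.7 -1.7] w 0.0137 q [-0.08  0.68 -0.51  1.95  0.65  0.78 -1.07]
total [-0.0035  0.0131 -0.0188] [0.4 0.2 0.9] n 1 row [-0.0035, 0.0131, -0.0188] [0.42, 0.24, 0.93]
```

```bash
python3 -m handwheel '[[-0.003,0.010,-0.005,0.4,0.2,0.9,0.005],[0,0,-0.005,0,0,0,0.005],[0,0,-0.005,0,0,0,0.005],[0,0,-0.004,0,0,0,0.005],[0,0,-0.003,0,0,0,0.005]]'
python3 -c "
from kin import *
go(ppos(.008),RP)"
```

```text
time: 12.05
tcp_pos: [0.4927, 0.1641, 0.1709]
tcp_rot: [3.136, 0.139, 1.544]
contact_force: [-6.4, -2.8, 31.1]
gripper_width: 0.0135
t 12.05 tcp [0.4927 0.1641 0.1709] F [-6.4 -2.8 31.1] w 0.0135 q [-0.11  0.71 -0.5   1.95  0.68  0.74 -1.1 ]
total [-0.0009 -0.0001 -0.0057] [-0.   0.3  0. ] n 1 row [-0.0009, -0.0001, -0.0057] [-0.04, 0.31, 0.0]
```

```bash
python3 -m handwheel '[[0,0,0.002,0,0,0,0.028],[0,0,0,0,0,0,0.028],[0,0,0.01,0,0,0,0.028],[0,0,0.02,0,0,0,0.028],[0,0,0.03,0,0,0,0.028],[0,0,0.04,0,0,0,0.028],[0,0,0.04,0,0,0,0.028],[0,0,0.04,0,0,0,0.028]]'
python3 - <<'E'
from kin import *
T=np.array([.6025,-.0836]); x=calib([0,0,0],False); q0=sense()['joints']
for yw in(-.0089+np.pi/2,-.0089,-.0089+np.pi):
  for z in (.3,.165):
    q,e,a=ik(x,[*T,z],down(yw),np.array([.15,.6,0,1.7,0,.8,0])); print(yw,z,q.round(2),e,a)
  for z in (.34,.175):
    q,e,a=ik(x,box(.035,0,z),down(yw),np.array([-.3,.6,0,1.7,0,.8,0])); print('box',yw,z,q.round(2),e,a)
go([*T,.3],down(-.0089+np.pi/2))
E
```

```text
time: 13.05
tcp_pos: [0.492, 0.1633, 0.359]
tcp_rot: [3.139, 0.139, 1.545]
contact_force: [0.5, 0.6, -0.3]
gripper_width: 0.0275
1.5618963267948967 0.3 [ 0.11  0.57 -0.04  1.64  0.02  0.93  0.06] 2.0006165304164692e-05 5.773280840008492e-06
1.5618963267948967 0.165 [ 0.11  0.74 -0.04  1.75  0.04  0.65  0.05] 2.3806152380292024e-05 5.9213261400196934e-06
box 1.5618963267948967 0.34 [-0.34  0.55  0.09  1.57 -0.05  1.03 -0.25] 4.331739451695657e-05 1.3269094057266686e-05
box 1.5618963267948967 0.175 [-0.34  0.74  0.08  1.72 -0.09  0.68 -0.22] 2.3702525534297037e-05 9.178847677902022e-06
-0.0089 0.3 [-0.16  0.6   0.41  1.65 -0.28  0.95 -1.23] 0.00011122923618745375 4.475554424688338e-05
-0.0089 0.165 [-0.15  0.78  0.4   1.76 -0.44  0.69 -1.09] 9.378312485588246e-05 4.287747958118122e-05
box -0.0089 0.34 [-0.6   0.59  0.52  1.58 -0.32  1.06 -1.58] 0.00014149268525136664 5.352141464876744e-05
box -0.0089 0.175 [-0.59  0.8   0.51  1.73 -0.53  0.75 -1.4 ] 0.00012008286590159757 5.25350685605861e-05
3.132692653589793 0.3 [ 0.37  0.6  -0.46  1.63  0.31  0.98  1.37] 0.00012065474046109549 4.856984709613618e-05
3.132692653589793 0.165 [ 0.36  0.78 -0.45  1.75  0.48  0.73  1.23] 0.000103641799856264 4.6955900693068245e-05
box 3.132692653589793 0.34 [-0.09  0.56 -0.32  1.56  0.2   1.05  1.1 ] 0.00010187661842060911 3.908633764795178e-05
box 3.132692653589793 0.175 [-0.08  0.76 -0.34  1.71  0.35  0.73  0.96] 7.978979054963777e-05 3.699442719027255e-05
t 13.05 tcp [0.492  0.1633 0.359 ] F [ 0.5  0.6 -0.3] w 0.0275 q [ 0.01  0.46 -0.66  1.76  0.43  1.13 -0.85]
total [ 0.1105 -0.2469 -0.059 ] [8. 0. 1.] n 6 row [0.0184, -0.0411, -0.0098] [1.33, 0.0, 0.16]
```

```bash
python3 -m handwheel '[[0.0158,-0.0353,0,1.15,0,0.14,0.08],[0.0158,-0.0353,-0.005,1.15,0,0.14,0.08],[0.0158,-0.0353,-0.01,1.15,0,0.14,0.08],[0.0158,-0.0353,-0.01,1.15,0,0.14,0.08],[0.0158,-0.0353,-0.01,1.15,0,0.14,0.08],[0.0158,-0.0353,-0.01,1.15,0,0.14,0.08],[0.0158,-0.0353,-0.01,1.15,0,0.14,0.08],[0,0,0,0,0,0,0.08],[0,0,0,0,0,0,0.08]]'
python3 - <<'E'
from kin import *
go([.6025,-.0836,.3],down(-.0089+np.pi/2))
t=snap('top','t3'); s=snap('scene','s3')
a=cv2.resize(t['image'][130:330,90:350,::-1],(494,380)); b=cv2.resize(s['image'][90:300,240:530,::-1],(524,380))
cv2.imwrite('pics/v3.png',np.hstack([a[:,:400],cv2.resize(b,(400,380))]))
E
```

```text
time: 14.18
tcp_pos: [0.6058, -0.0904, 0.3101]
tcp_rot: [3.129, -0.011, 1.564]
contact_force: [0.5, 0.1, 0.2]
gripper_width: 0.0797
t 14.18 tcp [ 0.6058 -0.0904  0.3101] F [0.5 0.1 0.2] w 0.0797 q [ 0.5   0.63 -0.65  1.62  0.42  1.03 -0.28]
total [-0.0033  0.0068 -0.0101] [-0.6  0.7 -0.1] n 1 row [-0.0033, 0.0068, -0.0101] [-0.63, 0.73, -0.13]
```

View pics/v3.png

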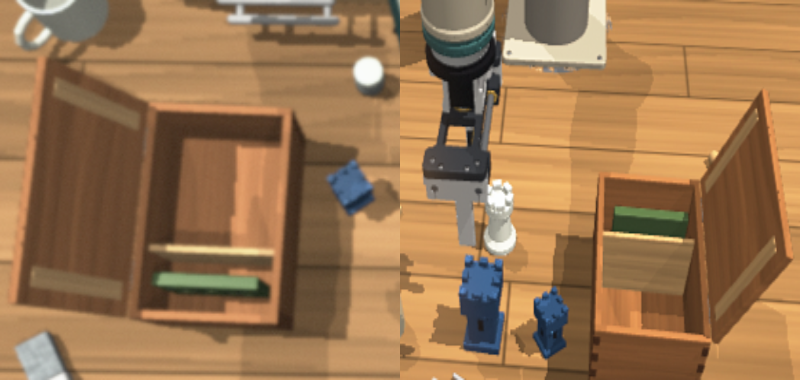

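The tile stands in the narrow compartment, at about (210,283) in the top crop, roughly centred. The gripper is over the tower, so I'm lowering it.

```bash
python3 -m handwheel '[[-0.0033,0.0068,-0.01,-0.6,0.7,-0.1,0.08],[0,0,-0.025,0,0,0,0.08],[0,0,-0.025,0,0,0,0.08],[0,0,-0.025,0,0,0,0.08],[0,0,-0.02,0,0,0,0.08],[0,0,-0.015,0,0,0,0.08],[0,0,-0.01,0,0,0,0.08]]'
python3 -c "
from kin import *
go([.6025,-.0836,.163],down(-.0089+np.pi/2))"
```

```text
time: 15.15
tcp_pos: [0.6005, -0.0717, 0.1772]
tcp_rot: [3.141, 0.0, 1.578]
contact_force: [0.3, 0.5, 0.8]
gripper_width: 0.0798
t 15.15 tcp [ 0.6005 -0.0717  0.1772] F [0.3 0.5 0.8] w 0.0798 q [ 0.41  0.78 -0.55  1.75  0.55  0.78 -0.42]
total [ 0.002  -0.0119 -0.0142] [ 0.   0.  -0.9] n 1 row [0.002, -0.0119, -0.0142] [0.02, 0.03, -0.92]
```

```bash
python3 -m handwheel '[[0.001,-0.007,0,0,0,-0.9,0.08],[0,0,0,0,0,0,0.08],[0,0,-0.006,0,0,0,0.08],[0,0,-0.006,0,0,0,0.08],[0,0,0,0,0,0,0.08]]'
python3 -c "
from kin import *
go([.6025,-.0836,.163],down(-.0089+np.pi/2))"
```

```text
time: 15.78
tcp_pos: [0.6022, -0.0791, 0.1656]
tcp_rot: [3.139, 0.001, 1.561]
contact_force: [0.1, -1.5, 0.5]
gripper_width: 0.0801
t 15.78 tcp [ 0.6022 -0.0791  0.1656] F [ 0.1 -1.5  0.5] w 0.0801 q [ 0.41  0.79 -0.54  1.75  0.56  0.75 -0.43]
total [ 0.0003 -0.0045 -0.0026] [0.  0.1 0.1] n 1 row [0.0003, -0.0045, -0.0026] [0.04, 0.15, 0.06]
```

Good enough. I'll close, then lift in stages.

```bash
python3 -m handwheel '[[0,-0.003,-0.001,0,0,0,0.08],[0,0,0,0,0,0,0.04],[0,0,0,0,0,0,0.04],[0,0,0,0,0,0,0.04],[0,0,0,0,0,0,0.04],[0,0,0.01,0,0,0,0.04],[0,0,0.03,0,0,0,0.04],[0,0,0.04,0,0,0,0.04],[0,0,0.04,0,0,0,0.04],[0,0,0.04,0,0,0,0.04],[0,0,0,0,0,0,0.04]]'
python3 -c "
from kin import *
go(box(.035,0,.34),down(BY+np.pi/2))"
```

```text
time: 17.15
tcp_pos: [0.6011, -0.0814, 0.332]
tcp_rot: [3.139, 0.0, 1.562]
contact_force: [-0.1, 0.0, -0.8]
gripper_width: 0.0544
t 17.15 tcp [ 0.6011 -0.0814  0.332 ] F [-0.1  0.  -0.8] w 0.0544 q [ 0.49  0.6  -0.66  1.6   0.41  1.08 -0.29]
total [-0.0016  0.2317  0.008 ] [ 0.   0.2 -1. ] n 5 row [-0.0003, 0.0463, 0.0016] [0.0, 0.03, -0.2]
```

```bash
python3 -m handwheel '[[0,0.015,0.002,0,0,-0.1,0.04],[0,0.03,0.001,0,0,-0.1,0.04],[0,0.04,0.001,0,0,-0.1,0.04],[0,0.04,0.001,0,0,-0.1,0.04],[0,0.04,0.001,0,0,-0.1,0.04],[0,0.03,0.001,0,0,-0.1,0.04],[0,0.015,0,0,0,-0.1,0.04],[0,0.01,0,0,0,-0.1,0.04],[0,0,0,0,0,0,0.04],[0,0,0,0,0,0,0.04]]'
python3 -c "
from kin import *
go(box(.035,0,.175),down(BY+np.pi/2))"
```

```text
time: 18.4
tcp_pos: [0.5939, 0.1489, 0.3296]
tcp_rot: [-3.126, 0.002, 1.55]
contact_force: [1.2, -0.5, -2.0]
gripper_width: 0.0544
t 18.4 tcp [0.5939 0.1489 0.3296] F [ 1.2 -0.5 -2. ] w 0.0544 q [ 0.1   0.62 -0.65  1.57  0.4   1.1  -0.67]
total [ 0.0056  0.0014 -0.1546] [ 0.1 -0.9 -0.3] n 3 row [0.0019, 0.0005, -0.0515] [0.02, -0.31, -0.1]
```

```bash
python3 -m handwheel '[[0.004,0.001,-0.01,0,-0.5,0,0.04],[0,0,-0.025,0,0,0,0.04],[0,0,-0.03,0,0,0,0.04],[0,0,-0.03,0,0,0,0.04],[0,0,-0.025,0,0,0,0.04],[0,0,-0.015,0,0,0,0.04],[0,0,-0.006,0,0,0,0.04],[0,0,0,0,0,0,0.04]]'
python3 -c "
from kin import *
go(box(.035,0,.171),down(BY+np.pi/2))"
```

```text
time: 19.4
tcp_pos: [0.6005, 0.1424, 0.1819]
tcp_rot: [-3.138, 0.004, 1.539]
contact_force: [0.9, 0.1, -0.9]
gripper_width: 0.0544
t 19.4 tcp [0.6005 0.1424 0.1819] F [ 0.9  0.1 -0.9] w 0.0544 q [ 0.05  0.79 -0.55  1.7   0.54  0.81 -0.78]
total [-0.001   0.0079 -0.0109] [ 0.2 -0.2  0.3] n 1 row [-0.001, 0.0079, -0.0109] [0.23, -0.21, 0.31]
```

```bash
python3 -m handwheel '[[0,0.003,-0.003,0,0,0,0.04],[0,0,-0.003,0,0,0,0.04],[0,0,-0.003,0,0,0,0.04],[0,0,-0.002,0,0,0,0.04],[0,0,0,0,0,0,0.04]]'
python3 -c "
from kin import *
go(box(.035,0,.171),down(BY+np.pi/2))"
```

```text
time: 20.02
tcp_pos: [0.6018, 0.1463, 0.1727]
tcp_rot: [3.141, 0.003, 1.54]
contact_force: [-0.1, -1.3, 0.2]
gripper_width: 0.0544
t 20.02 tcp [0.6018 0.1463 0.1727] F [-0.1 -1.3  0.2] w 0.0544 q [ 0.04  0.8  -0.54  1.71  0.55  0.79 -0.8 ]
total [-0.0023  0.004  -0.0017] [0.2 0.  0.3] n 1 row [-0.0023, 0.004, -0.0017] [0.16, 0.05, 0.3]
```

```bash
python3 -m handwheel '[[0,0,-0.001,0,0,0,0.04],[0,0,0,0,0,0,0.07],[0,0,0,0,0,0,0.07],[0,0,0.01,0,0,0,0.07],[0,0,0.03,0,0,0,0.07],[0,0,0.04,0,0,0,0.07],[0,0,0.04,0,0,0,0.07],[0,0,0.04,0,0,0,0.07],[0,0,0,0,0,0,0.07]]'
python3 - <<'E'
from kin import *
x=calib([0,0,0],False); s=sense(); print(s['tcp_pos'].round(3),s['gripper_width'],s['joints'].round(2))
th=1.95
for y in(.09,.12,.15,.2):
  pass
# lid at th: direction from hinge (box -y when 0): d=(-cos th, sin th) in (y,z); outer normal n=(sin? )
for th in(1.95,1.57,1.3):
  d=np.array([-np.cos(th),np.sin(th)]); n=np.array([np.sin(th),np.cos(th)])
  print(th,'free edge y,z (box)',(np.array([.075,.125])+.15*d+.01*n).round(3), 'inner',(np.array([.075,.125])+.15*d).round(3))
# candidate push poses: TCP (box y,z) tool down, closed fingers, tips behind lid
for yy,z in((.19,.30),(.17,.32),(.10,.32),(.05,.36),(.22,.33)):
  for yw in(0,np.pi/2):
    q,e,a=ik(x,box(-.0,yy,z),down(BY+yw),np.array([-.4,.6,0,1.6,0,.9,-.3])); print(yy,z,round(yw,2),q.round(2),round(e,1),round(a,1))
E
```

```text
time: 21.15
tcp_pos: [0.6015, 0.1469, 0.3403]
tcp_rot: [3.138, 0.001, 1.54]
contact_force: [-0.0, -0.2, -0.0]
gripper_width: 0.0699
[0.602 0.147 0.34 ] 0.06990398743683253 [ 0.1   0.61 -0.65  1.55  0.4   1.11 -0.67]
1.95 free edge y,z (box) [0.14  0.261] inner [0.131 0.264]
1.57 free edge y,z (box) [0.085 0.275] inner [0.075 0.275]
1.3 free edge y,z (box) [0.045 0.272] inner [0.035 0.27 ]
0.19 0.3 0 [-0.84  0.69  0.47  1.49 -0.34  1.04 -1.89] 0.0 0.0
0.19 0.3 1.57 [-0.6   0.65  0.04  1.48 -0.03  1.01 -0.59] 0.0 0.0
0.17 0.32 0 [-0.82  0.66  0.47  1.49 -0.32  1.07 -1.88] 0.0 0.0
0.17 0.32 1.57 [-0.58  0.62  0.04  1.49 -0.02  1.04 -0.56] 0.0 0.0
0.1 0.32 0 [-0.75  0.61  0.48  1.59 -0.32  1.02 -1.77] 0.0 0.0
0.1 0.32 1.57 [-0.48  0.57  0.03  1.59 -0.02  0.99 -0.47] 0.0 0.0
0.05 0.36 0 [-0.68  0.54  0.47  1.6  -0.27  1.07 -1.73] 0.0 0.0
0.05 0.36 1.57 [-0.41  0.5   0.04  1.59 -0.02  1.05 -0.4 ] 0.0 0.0
0.22 0.33 0 [-0.86  0.69  0.45  1.4  -0.31  1.13 -1.96] 0.0 0.0
0.22 0.33 1.57 [-0.64  0.65  0.04  1.39 -0.02  1.1  -0.62] 0.0 0.0
```

```bash
python3 -m handwheel '[[0,0,0.03,0,0,0,0],[0,0,0.03,0,0,0,0],[0,0,0.01,0,0,0,0],[0,0,0,0,0,0,0],[-0.004,0.02,0.001,0,0,0,0],[-0.005,0.03,0.001,0,0,0,0],[-0.005,0.03,0.001,0,0,0,0],[-0.005,0.03,0.001,0,0,0,0],[-0.005,0.03,0.001,0,0,0,0],[-0.005,0.02,0.001,0,0,0,0],[-0.004,0.02,0.001,0,0,0,0],[0,0,0,0,0,0,0]]'
python3 - <<'E'
from kin import *
go(box(0,.19,.4),down(BY+np.pi/2));go(box(0,.18,.332),down(BY+np.pi/2))
t=snap('top','t4'); s=snap('scene','s4')
a=cv2.resize(t['image'][130:330,90:290,::-1],(380,380)); b=cv2.resize(s['image'][50:300,280:530,::-1],(380,380))
cv2.imwrite('pics/v4.png',np.hstack([a,b]))
E
```

```text
time: 22.65
tcp_pos: [0.557, 0.3405, 0.4055]
tcp_rot: [-3.121, 0.006, 1.551]
contact_force: [0.9, -0.4, 0.0]
gripper_width: 0.0001
t 22.65 tcp [0.557  0.3405 0.4055] F [ 0.9 -0.4  0. ] w 0.0001 q [-0.23  0.63 -0.67  1.33  0.37  1.33 -0.92]
total [ 0.0124  0.0006 -0.0055] [ 0.3 -1.2 -0.3] n 1 row [0.0124, 0.0006, -0.0055] [0.33, -1.18, -0.35]
t 22.65 tcp [0.557  0.3405 0.4055] F [ 0.9 -0.4  0. ] w 0.0001 q [-0.23  0.63 -0.67  1.33  0.37  1.33 -0.92]
total [ 0.0122 -0.0094 -0.0735] [ 0.3 -1.2 -0.3] n 2 row [0.0061, -0.0047, -0.0367] [0.17, -0.59, -0.17]
```

View pics/v4.png

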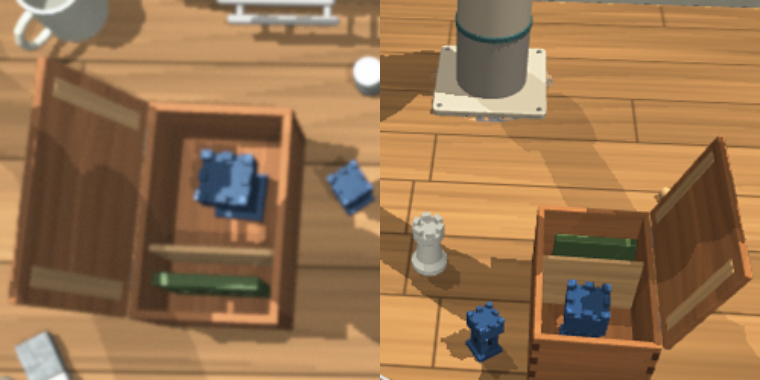

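The tower stands upright in the wide compartment, with its cabin at (225,178) and foot at (245,205) in the top crop; that offset is parallax. The tile is still in place and the lid still leans open. Next I'll go down behind the lid and push it.

```bash
python3 -m handwheel '[[0.006,0,-0.02,0.2,-0.6,0,0],[0,0,-0.025,0,0,0,0],[0,0,-0.015,0,0,0,0],[0,0,-0.01,0,0,0,0],[0,0,0,0,0,0,0]]'
python3 -c "
from kin import *
go(box(0,.05,.332),down(BY+np.pi/2))"
```

```text
time: 23.38
tcp_pos: [0.5669, 0.333, 0.333]
tcp_rot: [-3.134, 0.007, 1.54]
contact_force: [0.1, 0.5, 0.5]
gripper_width: 0.0003
t 23.38 tcp [0.5669 0.333  0.333 ] F [0.1 0.5 0.5] w 0.0003 q [-0.22  0.68 -0.64  1.44  0.42  1.17 -0.95]
total [-0.0011 -0.1318 -0.001 ] [ 0.4 -0.4  0.3] n 3 row [-0.0004, -0.0439, -0.0003] [0.14, -0.14, 0.08]
```

```bash
python3 -m handwheel '[[0,-0.015,0,0,0,0,0],[0,-0.02,0,0,0,0,0],[0,-0.022,0,0,0,0,0],[0,-0.022,0,0,0,0,0],[0,-0.022,0,0,0,0,0],[0,-0.02,0,0,0,0,0],[0,-0.01,0,0,0,0,0]]'
python3 - <<'E'
from kin import *
go(box(0,.1,.4),down(BY+np.pi/2))
t=snap('top','t5'); s=snap('scene','s5')
a=cv2.resize(t['image'][130:330,90:290,::-1],(380,380)); b=cv2.resize(s['image'][50:300,280:530,::-1],(380,380))
cv2.imwrite('pics/v5.png',np.hstack([a,b]))
E
```

```text
time: 24.25
tcp_pos: [0.5677, 0.1933, 0.3386]
tcp_rot: [3.14, 0.003, 1.537]
contact_force: [-0.9, 0.7, 0.6]
gripper_width: 0.0004
t 24.25 tcp [0.5677 0.1933 0.3386] F [-0.9  0.7  0.6] w 0.0004 q [ 0.03  0.59 -0.66  1.61  0.4   1.09 -0.78]
total [-0.0006  0.0579  0.0614] [0.1 0.1 0.5] n 2 row [-0.0003, 0.0289, 0.0307] [0.07, 0.04, 0.23]
```

View pics/v5.png

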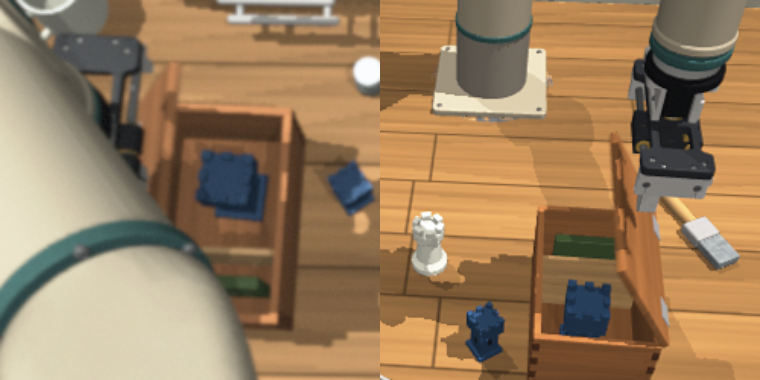

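The lid is just past upright: its free edge at (615,135) in the scene crop is on the box side of the hinge, and the gripper is behind it. Backing off and letting it fall.

```bash
python3 -m handwheel '[[0,0.015,0.004,0,0,0,0],[0,0.02,0.01,0,0,0,0],[0,0.01,0.02,0,0,0,0],[0,0,0.02,0,0,0,0],[0,0,0.02,0,0,0,0],[0,0,0,0,0,0,0],[0,0,0,0,0,0,0],[0,0,0,0,0,0,0],[0,0,0,0,0,0,0],[0,0,0,0,0,0,0]]'
python3 - <<'E'
from kin import *
x=calib([0,0,0],False); s=sense(); print(s['joints'].round(2),s['tcp_pos'].round(3))
J=np.array([.6018,-.2352])
for p,n in(([*J,.3],'jar'),([*J,.15],'jar'),(box(0,0,.4),'lid'),(box(0,0,.29),'lid')):
  for yw in(np.pi/2,1.2):
    q,e,a=ik(x,p,down(yw),s['joints']); print(n,yw,np.round(p,3),q.round(2),round(e,1),round(a,1))
go([*J,.33],down(np.pi/2))
t=snap('top','t6'); s=snap('scene','s6')
a=cv2.resize(t['image'][110:310,90:450,::-1],(540,300)); b=cv2.resize(s['image'][100:300,180:540,::-1],(540,300))
cv2.imwrite('pics/v6.png',np.vstack([a,b]))
E
```

```text
time: 25.6
tcp_pos: [0.5635, 0.2564, 0.416]
tcp_rot: [-3.141, -0.006, 1.553]
contact_force: [0.3, -0.4, 0.3]
gripper_width: 0.0006
[-0.07  0.56 -0.69  1.44  0.35  1.27 -0.8 ] [0.564 0.256 0.416]
jar 1.5707963267948966 [ 0.602 -0.235  0.3  ] [ 0.71  0.7  -0.67  1.52  0.47  1.09 -0.07] 0.0 0.0
jar 1.2 [ 0.602 -0.235  0.3  ] [ 0.65  0.68 -0.56  1.52  0.39  1.06 -0.38] 0.0 0.0
jar 1.5707963267948966 [ 0.602 -0.235  0.15 ] [ 0.67  0.88 -0.6   1.64  0.63  0.83 -0.2 ] 0.0 0.0
jar 1.2 [ 0.602 -0.235  0.15 ] [ 0.62  0.85 -0.5   1.64  0.54  0.79 -0.49] 0.0 0.0
lid 1.5707963267948966 [0.564 0.151 0.4  ] [ 0.13  0.51 -0.7   1.56  0.35  1.2  -0.64] 0.0 0.0
lid 1.2 [0.564 0.151 0.4  ] [ 0.07  0.49 -0.6   1.56  0.29  1.18 -0.96] 0.0 0.0
lid 1.5707963267948966 [0.564 0.151 0.29 ] [ 0.1   0.62 -0.66  1.71  0.45  0.97 -0.73] 0.0 0.0
lid 1.2 [0.564 0.151 0.29 ] [ 0.04  0.6  -0.55  1.71  0.37  0.94 -1.03] 0.0 0.0
t 25.6 tcp [0.5635 0.2564 0.416 ] F [ 0.3 -0.4  0.3] w 0.0006 q [-0.07  0.56 -0.69  1.44  0.35  1.27 -0.8 ]
total [ 0.0383 -0.4916 -0.086 ] [-0.4 -0.1  1. ] n 10 row [0.0038, -0.0492, -0.0086] [-0.04, -0.01, 0.1]
```

View pics/v6.png

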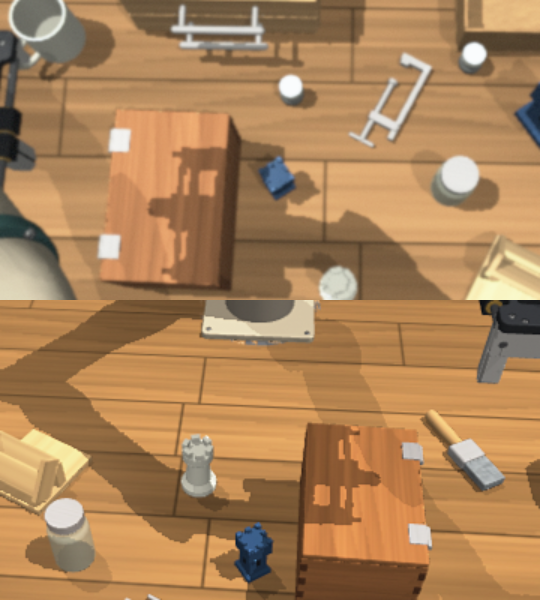

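The lid is shut flat on the box, with the outer corners at about (105,110)–(240,285) in the top crop. The jar, at (458,178), hasn't been disturbed. Going to the jar now.

```bash
python3 -m handwheel '[[0.003,-0.02,0,0,0,0,0.088],[0.004,-0.045,-0.004,0,0,0.1,0.088],[0.004,-0.05,-0.008,0,0,0.1,0.088],[0.004,-0.05,-0.01,0,0,0.1,0.088],[0.004,-0.05,-0.01,0,0,0.1,0.088],[0.004,-0.05,-0.01,0,0,0.1,0.088],[0.004,-0.05,-0.01,0,0,0.1,0.088],[0.004,-0.05,-0.01,0,0,0.1,0.088],[0.003,-0.045,-0.008,0,0,0.1,0.088],[0.002,-0.04,-0.005,0,0,0.1,0.088],[0.002,-0.02,0,0,0,0.1,0.088],[0,0,0,0,0,0,0.088]]'
python3 -c "
from kin import *
go([.6018,-.2352,.25],down(np.pi/2))"
```

```text
time: 27.2
tcp_pos: [0.5958, -0.2477, 0.339]
tcp_rot: [-3.141, 0.001, 1.555]
contact_force: [0.1, 1.1, 0.6]
gripper_width: 0.0879
t 27.2 tcp [ 0.5958 -0.2477  0.339 ] F [0.1 1.1 0.6] w 0.0879 q [ 0.71  0.65 -0.64  1.47  0.41  1.15 -0.01]
total [ 0.006   0.0125 -0.089 ] [ 0.1 -0.   0.9] n 2 row [0.003, 0.0063, -0.0445] [0.04, -0.02, 0.44]
```

```bash
python3 -m handwheel '[[0.005,0.011,-0.01,0,0,0.5,0.088],[0,0,0,0,0,0,0.088],[0,0,-0.025,0,0,0,0.088],[0,0,-0.025,0,0,0,0.088],[0,0,-0.02,0,0,0,0.088],[0,0,0,0,0,0,0.088],[0,0,0,0,0,0,0.088]]'
python3 -c "
from kin import *
go([.6018,-.2352,.143],down(np.pi/2))"
```

```text
time: 28.08
tcp_pos: [0.6042, -0.2222, 0.2602]
tcp_rot: [3.137, -0.002, 1.584]
contact_force: [0.5, 0.0, 0.7]
gripper_width: 0.088
t 28.07 tcp [ 0.6042 -0.2222  0.2602] F [0.5 0.  0.7] w 0.088 q [ 0.66  0.73 -0.61  1.57  0.47  0.99 -0.08]
total [-0.0024 -0.013  -0.1172] [-0.1  0.2 -0.7] n 3 row [-0.0008, -0.0043, -0.0391] [-0.04, 0.08, -0.24]
```

```bash
python3 -m handwheel '[[-0.001,-0.008,0,0,0,-0.4,0.088],[0,0,0,0,0,0,0.088],[0,0,0,0,0,0,0.088]]'
python3 -c "
from kin import *
go([.6018,-.2352,.143],down(np.pi/2))"
```

```text
time: 28.45
tcp_pos: [0.6041, -0.2307, 0.2626]
tcp_rot: [3.134, -0.001, 1.576]
contact_force: [-0.5, -0.1, 0.6]
gripper_width: 0.0881
t 28.45 tcp [ 0.6041 -0.2307  0.2626] F [-0.5 -0.1  0.6] w 0.0881 q [ 0.67  0.73 -0.61  1.56  0.47  0.99 -0.07]
total [-0.0023 -0.0045 -0.1196] [-0.1  0.4 -0.3] n 3 row [-0.0008, -0.0015, -0.0399] [-0.02, 0.15, -0.1]
```

```bash
python3 -m handwheel '[[-0.002,-0.004,0,0,0,0,0.088],[0,0,-0.02,0,0,0,0.088],[0,0,-0.03,0,0,0,0.088],[0,0,-0.03,0,0,0,0.088],[0,0,-0.02,0,0,0,0.088],[0,0,-0.01,0,0,0,0.088],[0,0,0,0,0,0,0.088]]'
python3 -c "
from kin import *
go([.6018,-.2352,.143],down(np.pi/2))"
```

```text
time: 29.32
tcp_pos: [0.5994, -0.2349, 0.1437]
tcp_rot: [3.138, -0.003, 1.576]
contact_force: [0.2, 0.2, 0.2]
gripper_width: 0.0881
t 29.32 tcp [ 0.5994 -0.2349  0.1437] F [0.2 0.2 0.2] w 0.0881 q [ 0.64  0.87 -0.53  1.65  0.57  0.78 -0.15]
total [ 0.0024 -0.0003 -0.0007] [-0.2  0.2 -0.3] n 1 row [0.0024, -0.0003, -0.0007] [-0.16, 0.2, -0.28]
```

```bash
python3 -m handwheel '[[0.0015,0,0,0,0,0,0.07],[0,0,0,0,0,0,0.062],[0,0,0,0,0,0,0.045],[0,0,0,0,0,0,0.045],[0,0,0,0,0,0,0.045],[0,0,0.008,0,0,0,0.045],[0,0,0.02,0,0,0,0.045],[0,0,0.035,0,0,0,0.045],[0,0,0.04,0,0,0,0.045],[0,0,0.04,0,0,0,0.045],[0,0,0.035,0,0,0,0.045],[0,0,0.015,0,0,0,0.045]]'
python3 -c "
from kin import *
go(box(0,0,.34),down(BY+np.pi/2))"
```

```text
time: 30.82
tcp_pos: [0.5997, -0.2341, 0.35]
tcp_rot: [3.136, -0.002, 1.577]
contact_force: [0.1, 0.2, -2.3]
gripper_width: 0.0568
t 30.82 tcp [ 0.5997 -0.2341  0.35  ] F [ 0.1  0.2 -2.3] w 0.0568 q [ 0.7   0.64 -0.66  1.47  0.41  1.16 -0.01]
total [-0.0352  0.3853 -0.01  ] [-0.1  0.3 -1.8] n 8 row [-0.0044, 0.0482, -0.0013] [-0.01, 0.04, -0.23]
```

```bash
python3 -m handwheel '[[-0.001,0.012,0,0,0,-0.1,0.045],[-0.002,0.025,0,0,0,-0.2,0.045],[-0.003,0.035,0,0,0,-0.2,0.045],[-0.003,0.04,0,0,0,-0.2,0.045],[-0.003,0.045,0,0,0,-0.2,0.045],[-0.003,0.045,0,0,0,-0.2,0.045],[-0.003,0.045,0,0,0,-0.2,0.045],[-0.003,0.045,0,0,0,-0.2,0.045],[-0.003,0.035,0,0,0,-0.1,0.045],[-0.002,0.025,0,0,0,-0.1,0.045],[-0.001,0.012,0,0,0,0,0.045],[0,0,0,0,0,0,0.045]]'
python3 -c "
from kin import *
go(box(0,0,.285),down(BY+np.pi/2))"
```

```text
time: 32.33
tcp_pos: [0.5574, 0.1478, 0.3346]
tcp_rot: [-3.117, -0.003, 1.554]
contact_force: [-0.1, -0.7, -2.1]
gripper_width: 0.0572
t 32.33 tcp [0.5574 0.1478 0.3346] F [-0.1 -0.7 -2.1] w 0.0572 q [ 0.12  0.57 -0.67  1.66  0.37  1.07 -0.68]
total [ 0.0071  0.0034 -0.0496] [-0.2 -1.4 -0.5] n 1 row [0.0071, 0.0034, -0.0496] [-0.23, -1.39, -0.51]
```

```bash
python3 -m handwheel '[[0.005,0.003,-0.005,-0.2,-0.8,-0.3,0.045],[0,0,-0.012,0,0,0,0.045],[0,0,-0.012,0,0,0,0.045],[0,0,-0.01,0,0,0,0.045],[0,0,-0.004,0,0,0,0.045],[0,0,0,0,0,0,0.045],[0,0,0,0,0,0,0.045]]'
python3 -c "
from kin import *
go(box(0,0,.279),down(BY+np.pi/2))"
```

```text
time: 33.2
tcp_pos: [0.5632, 0.146, 0.2869]
tcp_rot: [-3.13, 0.003, 1.542]
contact_force: [0.4, 0.2, -2.6]
gripper_width: 0.057
t 33.2 tcp [0.5632 0.146  0.2869] F [ 0.4  0.2 -2.6] w 0.057 q [ 0.09  0.62 -0.63  1.71  0.43  0.97 -0.73]
total [ 0.0013  0.0052 -0.0079] [ 0.2 -0.7  0.2] n 1 row [0.0013, 0.0052, -0.0079] [0.17, -0.68, 0.17]
```

```bash
python3 -m handwheel '[[0,0.002,-0.002,0,-0.4,0,0.045],[0,0,-0.002,0,0,0,0.045],[0,0,-0.002,0,0,0,0.045],[0,0,-0.001,0,0,0,0.045],[0,0,0,0,0,0,0.045]]'
python3 -c "
from kin import *
go(box(0,0,.279),down(BY+np.pi/2))"
```

```text
time: 33.83
tcp_pos: [0.5634, 0.1486, 0.2808]
tcp_rot: [-3.139, 0.003, 1.542]
contact_force: [-0.6, -0.2, -0.5]
gripper_width: 0.057
t 33.83 tcp [0.5634 0.1486 0.2808] F [-0.6 -0.2 -0.5] w 0.057 q [ 0.09  0.62 -0.63  1.72  0.44  0.94 -0.75]
total [ 0.0011  0.0026 -0.0018] [ 0.2 -0.1  0.2] n 1 row [0.0011, 0.0026, -0.0018] [0.15, -0.15, 0.16]
```

```bash
python3 -m handwheel '[[0,0,-0.001,0,0,0,0.045],[0,0,-0.001,0,0,0,0.045],[0,0,0,0,0,0,0.045]]'
python3 -c "
from kin import *
go(box(0,0,.279),down(BY+np.pi/2))"
```

```text
time: 34.2
tcp_pos: [0.5634, 0.1487, 0.2809]
tcp_rot: [-3.14, 0.003, 1.542]
contact_force: [-0.5, -0.5, -1.8]
gripper_width: 0.0569
t 34.2 tcp [0.5634 0.1487 0.2809] F [-0.5 -0.5 -1.8] w 0.0569 q [ 0.08  0.62 -0.63  1.72  0.44  0.94 -0.75]
total [ 0.0011  0.0025 -0.0019] [ 0.2 -0.1  0.2] n 1 row [0.0011, 0.0025, -0.0019] [0.19, -0.09, 0.18]
```

```bash
python3 -m handwheel '[[0,0,-0.002,0,0,0,0.045],[0,0,-0.002,0,0,0,0.045],[0,0,-0.002,0,0,0,0.045]]'
python3 -c "
from kin import *
go(box(0,0,.279),down(BY+np.pi/2))"
```

```text
time: 34.58
tcp_pos: [0.5633, 0.1489, 0.2806]
tcp_rot: [3.141, 0.006, 1.541]
contact_force: [-4.5, -2.5, 14.9]
gripper_width: 0.0569
t 34.58 tcp [0.5633 0.1489 0.2806] F [-4.5 -2.5 14.9] w 0.0569 q [ 0.08  0.62 -0.63  1.72  0.44  0.94 -0.75]
total [ 0.0012  0.0023 -0.0016] [0.3 0.  0.2] n 1 row [0.0012, 0.0023, -0.0016] [0.33, 0.05, 0.24]
```

Contact, with 15 N on the lid. Relaxing the force, then releasing and lifting away.

```bash
python3 -m handwheel '[[0,0,0,0,0,0,0.045],[0,0,0,0,0,0,0.06],[0,0,0,0,0,0,0.085],[0,0,0,0,0,0,0.085],[0,0,0,0,0,0,0.085],[0,0,0.015,0,0,0,0.085],[0,0,0.03,0,0,0,0.085],[0,0,0.035,0,0,0,0.085],[0,0,0.035,0,0,0,0.085],[0,0,0.02,0,0,0,0.085],[0,0,0,0,0,0,0.085],[0,0,0,0,0,0,0.085]]'
python3 - <<'E'
from kin import *
go(box(0,0,.4),down(BY+np.pi/2))
t=snap('top','t7'); s=snap('scene','s7')
a=cv2.resize(t['image'][110:360,90:490,::-1],(560,350)); b=cv2.resize(s['image'][60:310,155:535,::-1],(365,240))
c=cv2.resize(s['image'][100:300,370:540,::-1],(298,350))
cv2.imwrite('pics/v7.png',np.vstack([np.hstack([c,cv2.resize(a,(480,350))]),np.hstack([b,np.zeros((240,413,3),np.uint8)])]))
print('predicted jar base/top px (scene)',w2pix('scene',[box(0,0,.135),box(0,0,.235)]).round(0).tolist())
E
```

```text
time: 36.08
tcp_pos: [0.5633, 0.1498, 0.4243]
tcp_rot: [3.136, 0.003, 1.542]
contact_force: [-0.0, 0.0, 0.1]
gripper_width: 0.085
t 36.08 tcp [0.5633 0.1498 0.4243] F [-0.   0.   0.1] w 0.085 q [ 0.12  0.49 -0.69  1.53  0.33  1.24 -0.64]
total [ 0.0012  0.0014 -0.0243] [0.2 0.3 0.2] n 1 row [0.0012, 0.0014, -0.0243] [0.17, 0.32, 0.16]
predicted jar base/top px (scene) [[422.0, 225.0], [430.0, 188.0]]
```

View pics/v7.png

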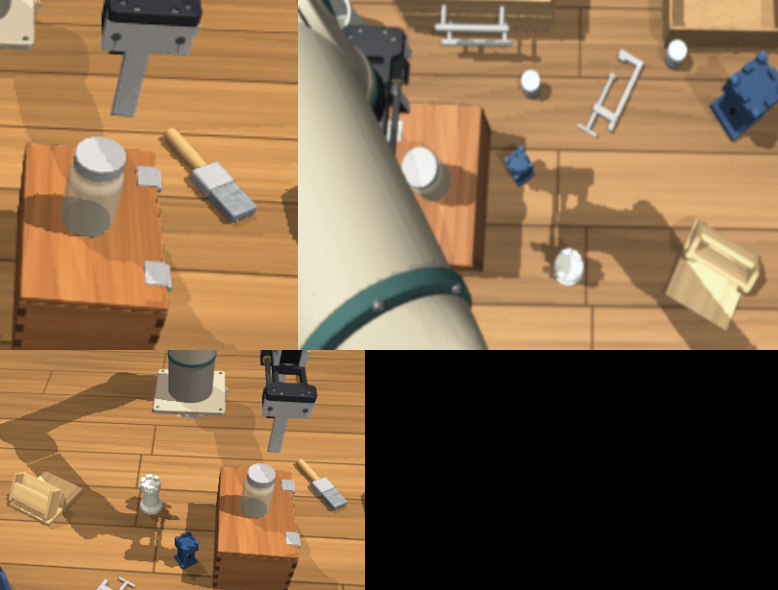

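The jar stands upright near the lid's middle. In the crop its base is at (90,220) against a predicted (91,219), and its cap is at (100,155) against (105,154). The gripper is clear, and the rook and clamp look undisturbed. Handing in.

```bash
python3 -c "
from station import finish_job
print(finish_job())"
```

```text
the job is handed in; nothing more can be done
None
```

All five steps are done and the job was handed in at about 36 s of the 72 s allowed; `finish_job` gives no verdict.

- **Tile:** I drew it along its own plane out of the slot and lowered it upright into the narrow compartment. The floor contact reached 31 N before I released it. It was still in place, roughly centred, in the last picture before the lid shut.
- **Tower:** I stood the middle-sized one in the wide compartment. The pictures before the lid shut showed it upright.
- **Lid:** I pushed it just past upright and backed off. A picture 1.3 s later showed it shut. I did not see the fall itself.
- **Jar:** I set it on the lid with about 15 N of contact and released it. In the last picture it stands upright, with its base about a pixel from the predicted middle. Its cap is about 3 pixels off, which is within my reading error.
- **Final state:** The wrist force was about zero with the gripper clear above the jar. The rook and clamp look unmoved by eye in the last picture; I did not measure them.

Small position corrections sometimes overshot by about a centimetre and had to be repeated. At the start, a wrist joint limit made the first approach to the tile impossible, so I turned the wrist over before grasping. No check failed.

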